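Put the hammers away in the tool-chest drawer

TASK

Pull the chest's drawer right out to its stop, lay every hammer and mallet that is on the bench down flat into its own bay in the drawer, head to the rear and fully down between the combs, and when all are in push the drawer fully shut. Leave the other things on the bench where they are.

Things in the scene. Friction and masses are not known exactly. Their poses are not given: they have to be found in the camera images.
- drawer (a joint): how far the chest's drawer is out, m: 0 shut, 0.215 at its stop; starts up to 25 mm ajar. About 2 N of friction, no catch, stays where left. Chest: low grey steel, fixed on the bench right of the middle, 260 mm deep, 394 wide, 92 high, nothing tall on it. Drawer inside 214 mm deep, 346 wide; rim 62 mm above the bench, front panel 78. Fully out, the bays are clear of the chest.
- drawer_handle (a point): middle of the drawer's steel bar handle, 11 mm thick, 131 long (along y), 58 mm above the bench, 35 mm in front of the front panel, about 30 mm free behind the bar; pinch or hook it from above. Axes are the chest's: x into the chest, y to the left seen from the robot, z up; it moves along its -x as the drawer opens. When shut, the chest's top edge is 50 mm behind and 34 mm above it.
- softface_center (a point): grip point of the soft-faced hammer: narrow steel head with a white plastic face on both ends, head 68 mm long, pale handle; 0.30 kg. May be absent (None). On the handle (20 mm wide, 22 high) at mid-height, 15 mm above what it lies on, 52 mm from the head's middle. x along the handle to the head, z up. All four hammers: starts flat on the bench at the left, head pointing away from the robot within 0.35 rad.
- softface_head (a point): middle of the head of softface, 15 mm above what it lies on when flat.
- bay_softface (a point): bay of softface in the drawer, first (leftmost, +y) of four, 82 mm apart: the point where its butt end belongs; softface_center belongs 118 mm and softface_head 170 mm from here along +x. Moves with the drawer, axes as the handle's. 15 mm over the drawer floor, 37 over the bench. All bays: the handle drops into 28 mm wide gaps in two plywood combs 26 mm high, centred 28 and 146 mm from this point.
- ballpein_center (a point): grip point of the ball-pein hammer: dark steel head, one flat round face and one ball end, head 58 mm long; 0.34 kg. May be absent (None). On the handle (20 mm wide, 22 high) at mid-height, 15 mm above what it lies on, 52 mm from the head's middle. x along the handle to the head, z up. Balance point 10 to 25 mm nearer the head (all four).
- ballpein_head (a point): middle of the head of ballpein, 15 mm above what it lies on when flat.
- bay_ballpein (a point): bay of ballpein in the drawer, second from the left of four, 82 mm apart: the point where its butt end belongs; ballpein_center belongs 118 mm and ballpein_head 170 mm from here along +x. Moves with the drawer, axes as the handle's. 15 mm over the drawer floor, 37 over the bench. All bays: 109 mm free between the combs for fingers; beside the handle 40 mm or more.
- mallet_center (a point): grip point of the rubber mallet: plain black rubber cylinder head, 64 mm long, 30 mm diameter; 0.26 kg. May be absent (None). On the handle (20 mm wide, 22 high) at mid-height, 15 mm above what it lies on, 52 mm from the head's middle. x along the handle to the head, z up. Overall 186 mm long, 30 thick (all four).
- mallet_head (a point): middle of the head of mallet, 15 mm above what it lies on when flat.
- bay_mallet (a point): bay of mallet in the drawer, third from the left of four, 82 mm apart: the point where its butt end belongs; mallet_center belongs 118 mm and mallet_head 170 mm from here along +x. Moves with the drawer, axes as the handle's. 15 mm over the drawer floor, 37 over the bench. All bays: the head lies between the farther comb and a 22 mm high cross bar, about 4 mm play each way.
- crosspein_center (a point): grip point of the cross-pein hammer: dark steel head, one square face, the other end stepping down to a flat wedge, head 56 mm long, dark handle; 0.34 kg. May be absent (None). On the handle (20 mm wide, 22 high) at mid-height, 15 mm above what it lies on, 52 mm from the head's middle. x along the handle to the head, z up. Butt end 22 mm wide, 28 high, 118 mm from this point (all four).
- crosspein_head (a point): middle of the head of crosspein, 15 mm above what it lies on when flat.
- bay_crosspein (a point): bay of crosspein in the drawer, fourth (rightmost) of four, 82 mm apart: the point where its butt end belongs; crosspein_center belongs 118 mm and crosspein_head 170 mm from here along +x. Moves with the drawer, axes as the handle's. 15 mm over the drawer floor, 37 over the bench. All bays: marked by a dark silhouette on the drawer floor.
- discs: stack of grinding discs, 100 mm diameter, 26 mm high, behind the hammers; bystander, to be left where it is. Origin under it.
- cupbrush: brass wire cup brush, 68 mm diameter, 55 mm high, behind the hammers; bystander, to be left where it is. Origin under it.
- tin: steel tin, 66 mm diameter, 90 mm high, at the left; bystander, to be left where it is. Origin under it.
- chisel: cold chisel, 160 mm long, 14 mm high, lying across in front of the robot, nearer than the hammers; bystander, to be left where it is. Origin under it.
- oldfile: file with wooden handle, 220 mm long, 22 mm high, lying across near the robot at the left; bystander, to be left where it is. Origin under it.
Not all that is in view belongs to the job. What is shaped like the part that bears softface_center but turquoise is not meant.

How it is judged (in metres and radians):
On the way, in this order (a step that is already met when the one before it is completed fails the run):
1. the drawer is pulled out to its stop (at least 205 mm) (value of joint drawer above 0.205 m), for 0.2 s.
2. every hammer present lies in its own bay in the open drawer (x of softface_center in the frame of bay_softface between 0.108 and 0.128 m and y of softface_center in the frame of bay_softface between -0.01 and 0.01 m and z of each of softface_center, softface_head in the frame of bay_softface below 0.005 m and x of softface_head in the frame of bay_softface above 0.15 m and angle between the x axis of softface_center and the x axis of bay_softface, either way round below 0.12 rad and x of ballpein_center in the frame of bay_ballpein between 0.108 and 0.128 m and y of ballpein_center in the frame of bay_ballpein between -0.01 and 0.01 m and z of each of ballpein_center, ballpein_head in the frame of bay_ballpein below 0.005 m and x of ballpein_head in the frame of bay_ballpein above 0.15 m and angle between the x axis of ballpein_center and the x axis of bay_ballpein, either way round below 0.12 rad and x of mallet_center in the frame of bay_mallet between 0.108 and 0.128 m and y of mallet_center in the frame of bay_mallet between -0.01 and 0.01 m and z of each of mallet_center, mallet_head in the frame of bay_mallet below 0.005 m and x of mallet_head in the frame of bay_mallet above 0.15 m and angle between the x axis of mallet_center and the x axis of bay_mallet, either way round below 0.12 rad and x of crosspein_center in the frame of bay_crosspein between 0.108 and 0.128 m and y of crosspein_center in the frame of bay_crosspein between -0.01 and 0.01 m and z of each of crosspein_center, crosspein_head in the frame of bay_crosspein below 0.005 m and x of crosspein_head in the frame of bay_crosspein above 0.15 m and angle between the x axis of crosspein_center and the x axis of bay_crosspein, either way round below 0.12 rad and value of joint drawer above 0.15 m), for 0.2 s.
At the end, for the whole second after the job is handed in: The drawer is shut (within 8 mm) and still; every hammer present rests in its own bay: grip point within 10 mm of its place lengthways and sideways, head to the rear, handle within 0.12 rad of the bay's line, head and grip point no more than 5 mm above their seated height (x of softface_center in the frame of bay_softface between 0.108 and 0.128 m and y of softface_center in the frame of bay_softface between -0.01 and 0.01 m and z of each of softface_center, softface_head in the frame of bay_softface below 0.005 m and x of softface_head in the frame of bay_softface above 0.15 m and angle between the x axis of softface_center and the x axis of bay_softface, either way round below 0.12 rad and x of ballpein_center in the frame of bay_ballpein between 0.108 and 0.128 m and y of ballpein_center in the frame of bay_ballpein between -0.01 and 0.01 m and z of each of ballpein_center, ballpein_head in the frame of bay_ballpein below 0.005 m and x of ballpein_head in the frame of bay_ballpein above 0.15 m and angle between the x axis of ballpein_center and the x axis of bay_ballpein, either way round below 0.12 rad and x of mallet_center in the frame of bay_mallet between 0.108 and 0.128 m and y of mallet_center in the frame of bay_mallet between -0.01 and 0.01 m and z of each of mallet_center, mallet_head in the frame of bay_mallet below 0.005 m and x of mallet_head in the frame of bay_mallet above 0.15 m and angle between the x axis of mallet_center and the x axis of bay_mallet, either way round below 0.12 rad and x of crosspein_center in the frame of bay_crosspein between 0.108 and 0.128 m and y of crosspein_center in the frame of bay_crosspein between -0.01 and 0.01 m and z of each of crosspein_center, crosspein_head in the frame of bay_crosspein below 0.005 m and x of crosspein_head in the frame of bay_crosspein above 0.15 m and angle between the x axis of crosspein_center and the x axis of bay_crosspein, either way round below 0.12 rad and linear speed of each of softface, ballpein, mallet, crosspein below 0.03 m/s and value of joint drawer below 0.008 m and velocity of joint drawer below 0.02 m/s); the robot touches nothing.
It fails at once if the discs was pushed out of its place (more than 6 cm) (distance of discs from where it was at the start of the episode above 0.06 m).
It fails at once if the cupbrush was pushed out of its place (more than 6 cm) (distance of cupbrush from where it was at the start of the episode above 0.06 m).
It fails at once if the tin was pushed out of its place (more than 6 cm) (distance of tin from where it was at the start of the episode above 0.06 m).
It fails at once if the chisel was pushed out of its place (more than 6 cm) (distance of chisel from where it was at the start of the episode above 0.06 m).
It fails at once if the oldfile was pushed out of its place (more than 6 cm) (distance of oldfile from where it was at the start of the episode above 0.06 m).
Of softface, ballpein, mallet, crosspein only 2 to 4 are there at a start; the rules pass over those that are not, and their reading is None.
At some moment in a run one of softface, ballpein, mallet, crosspein may be knocked a few centimetres aside while the robot is not near it.
Once in a run the grip may slacken for a moment while it holds something.
It also fails if it takes over 210 s, if anything falls off the work surface, if the arm or the gripper's body presses on something with over 40 N, if the wrist force passes 120 N, or if a joint passes its speed limit or range.

ROBOT

A 6-joint arm with a two-finger parallel gripper is mounted at the origin on the work surface. World frame = base frame: x ahead of the robot, y to its left, z up, the work surface at z = 0. Lengths are in mm, angles in degrees, forces in N, time in s.
With the tool pointing down it reaches from about 350 to 850 mm from the base axis. Payload 8.1 kg.
Tool frame: the origin (TCP) lies on the centre line of the jaws, within the pads' length; the fingertips stand 11 mm ahead of it and the grasp point (between the pads) lies 8 mm behind it; z points along the fingers, y is the direction in which the jaws open and shut (so a half turn about z gives the same grasp; the last joint's range is limited). The gripper opens to 85 mm and grips with 20 to 120 N. Pads are 22 mm wide; open, the fingers measure 114 mm over their backs; the gripper's body (76 mm by 85 mm) begins 54 mm behind the grasp point. The pads swing forward as they close: fully open they stand 13 mm farther back than shut.
Start: joints at [65.409, 7.471, 85.268, -0, 87.261, -4.893], TCP at [202.219, 564.901, 242.292] pointing down, gripper open.
Joint ranges: [-169.43, 169.43], [-51.17, 129.36], [1.28, 143.12], [-76.62, 256.62], [0, 156.53], [-152.29, 152.29]. Speed limits (degrees/s): [136.94, 136.94, 159.86, 180, 180, 180].

INTERFACE

Orientations are given as [roll, pitch, yaw] about the fixed x, y, z axes, in that order (R = Rz(yaw) Ry(pitch) Rx(roll)).
In Python, from bench import telemetry, viewer, r gives the robot as it stands.
- The arm moves only by the shell command python3 -m inch 'ROWS' [FORCE]. ROWS is JSON, a list of rows, each a list of 3 entries, a list of its own where there are three numbers: the shift along the tool's x, y, z in cm, then the turn, a rotation vector about the tool's x, y, z in rad, then the opening, from 0 (shut) to 1 (fully open). A call has 1 to 20 rows; each row is the pose to reach, as a shift and turn from the pose commanded when the call began, along the tool's axes at that moment; what a row does not reach only later rows make up. A row lasts 1/10 s, in which the tool goes at most 50 mm and 8.59 degrees, less where a joint would pass 70% of its speed; a pose out of reach is approached as far as the arm can. A call with a gripper value outside its range is refused whole. The fingers move at their own pace and stop on an object; FORCE is the grip in N (left out, the last holds). Time passes only in rows, so rows that repeat a pose let the fingers close. It gives the time, the measured TCP pose, the force and the opening at its end, in the units of the state.
- telemetry.sense(): the state, without advancing time (a new reading comes with each control period).
- viewer.snapshot(name): name is "scene" or "top" or "wrist"; returns the picture (420x560x3 uint8, red, green, blue); there is no depth.
- viewer.camera_model(name): a dict with "fx", "fy", "cx", "cy" (pixels), "cam_to_world" (4x4, takes a point from camera to world coordinates); the wrist camera has in their place "mount" (4x4, takes a point from camera to tool coordinates, whose origin is the TCP and whose axes are the flange's). Camera axes: x right, y down, z forward; pixel columns grow to the right and rows downward; lengths in mm; the calibration is good to about 2 mm. The wrist camera is an equidistant fisheye: a pixel r from the principal point sees the ray r / f radians off the axis. A picture is of the moment at which its call begins: read the wrist's pose just before it. camera_model takes no time and is no camera call.
- r.hand_in(): hands the job in, once; it reports no verdict.
The state is a dict: "time": time; "joint_pos": joint angles; "qd": joint speeds; "joint_efforts": joint torques, N m; "tool_pos": TCP position; "tcp_rot": TCP orientation; "ft_force": force on the tool from outside, world axes, zero at the start; "wrist_torque": the same for the moment, N m; "finger_gap": finger opening in mm.
Only numpy, scipy, OpenCV 4.12 (cv2) and the standard library are available. Lean on these libraries where they do the work, as an engineer would, in place of code of your own. Each camera call takes 0.05 s, during which the arm holds its last target.

## Working session

There is one attempt and no reset: what is moved stays moved. The work goes in short steps, Python scripts to look and compute and a shell command to move; the robot and the scene stay as the last step left them, time stands still between calls to the robot, and variables do not carry over. Pictures are saved under pics/ and viewed, and the job is handed in when it is done.

```bash
ls; mkdir -p pics; python3 - <<'E'
from bench import telemetry, viewer, r
import cv2,numpy as np
print(telemetry.sense())
for n in ["scene","top","wrist"]:
    m=viewer.camera_model(n); print(n,{k:np.round(v,3).tolist() for k,v in m.items() if not isinstance(v,str)})
    cv2.imwrite(f"pics/{n}0.png",cv2.cvtColor(viewer.snapshot(n),cv2.COLOR_RGB2BGR))
E
```

```text
pics
{'time': 0.0, 'joint_pos': array([ 6.54074329e+01,  7.51450974e+00,  8.53287233e+01, -1.49799419e-03,
        8.72603148e+01, -4.89289676e+00]), 'qd': array([-5.06865946e-02,  5.75541406e-02,  2.92017882e-02,  3.23826127e-03,
        4.20152845e-05, -5.96197644e-04]), 'joint_efforts': array([-1.97176327e-03, -5.69399464e+01, -5.00542116e+01, -4.39092437e-04,
        1.52065273e-02,  4.42348187e-05]), 'tool_pos': array([202.02417686, 564.41691915, 241.25596442]), 'tcp_rot': array([-1.79896702e+02, -7.34124351e-03,  1.60300396e+02]), 'ft_force': array([-0.22251832,  0.23593419, -1.05776332]), 'wrist_torque': array([ 0.02503719, -0.02148109,  0.00521855]), 'finger_gap': 85.47259364115601}
scene {'fx': 506.481, 'fy': 506.481, 'cx': 274.881, 'cy': 208.786, 'cam_to_world': [[-0.854, 0.348, -0.386, 1031.806], [0.52, 0.54, -0.662, 949.221], [-0.022, -0.766, -0.642, 924.035], [0.0, 0.0, 0.0, 1.0]]}
top {'fx': 506.487, 'fy': 506.487, 'cx': 281.237, 'cy': 207.795, 'cam_to_world': [[-0.012, -0.987, 0.158, 301.872], [-1.0, 0.013, 0.002, 62.328], [-0.004, -0.158, -0.987, 1389.094], [0.0, 0.0, 0.0, 1.0]]}
wrist {'fx': 325.192, 'fy': 325.192, 'cx': 277.749, 'cy': 209.647, 'mount': [[0.0, -0.962, -0.274, 69.933], [1.0, 0.0, -0.001, 0.129], [0.001, -0.274, 0.962, -131.239], [0.0, 0.0, 0.0, 1.0]]}
```

View pics/scene0.png

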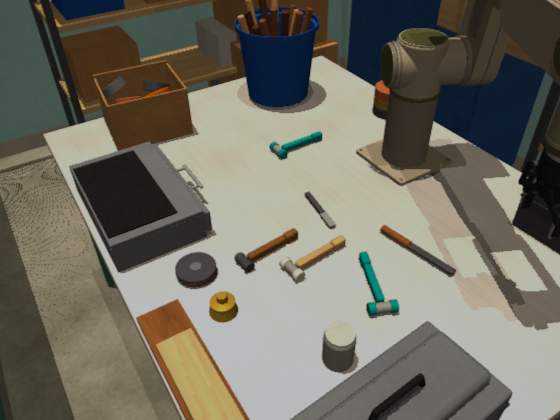

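View pics/top0.png

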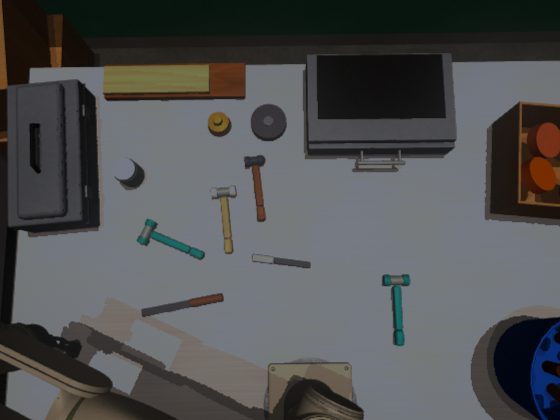

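View pics/wrist0.png

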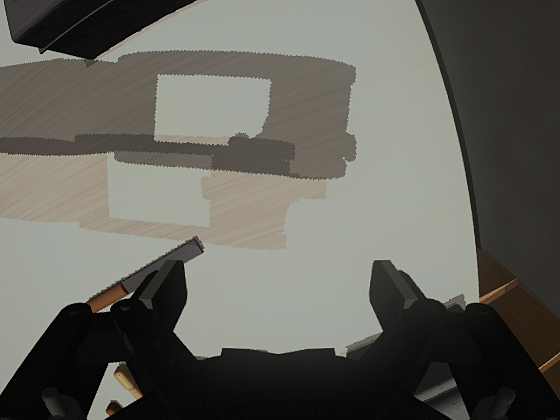

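Top view: soft-faced hammer head at (223,191) with handle to (228,250). Dark-headed hammer has its head at (255,160) and handle to (261,218). The two turquoise ones, at (148,232) and (397,280), are decoys. The handle is at (380,160). I'll enlarge to identify the dark one.

```bash
python3 - <<'E'
import cv2,numpy as np
t=cv2.imread("pics/top0.png");s=cv2.imread("pics/scene0.png")
a=cv2.resize(t[140:265,190:290],None,fx=4.5,fy=4.5,interpolation=cv2.INTER_CUBIC)
b=cv2.resize(s[220:290,225:355],None,fx=4,fy=4,interpolation=cv2.INTER_CUBIC)[:,:350]
h=max(a.shape[0],b.shape[0]); c=np.zeros((h,a.shape[1]+b.shape[1],3),np.uint8)
c[:a.shape[0],:a.shape[1]]=a;c[:b.shape[0],a.shape[1]:]=b
c=np.clip(c*1.8,0,255).astype(np.uint8)
cv2.imwrite("pics/crop1.png",c);print(c.shape)
cv2.imwrite("pics/crop2.png",cv2.resize(t[40:190,300:460],None,fx=3.7,fy=3.7,interpolation=cv2.INTER_CUBIC))
E
```

```text
(562, 800, 3)
```

View pics/crop1.png

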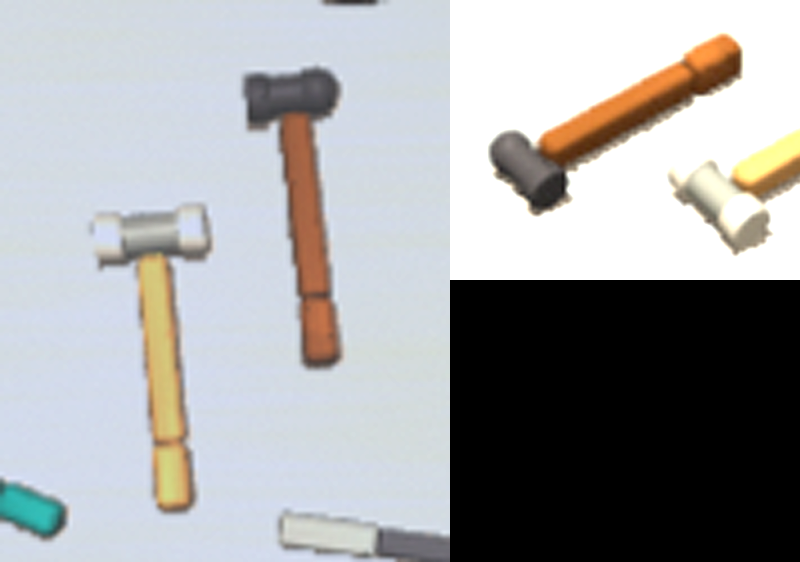

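View pics/crop2.png

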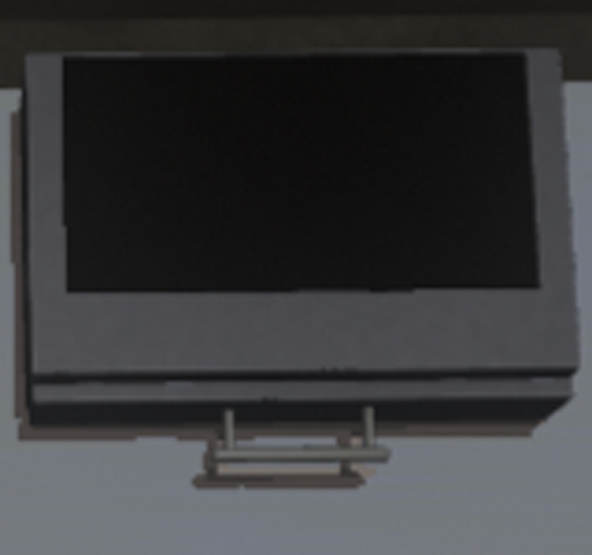

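The dark hammer at top (255,160) has a collared flat face on the left and a round ball on the right, with a chestnut handle, so it is ballpein. The pale handle with white-ended steel head at (223,191) is softface. Only these two are present. Now to triangulate.

```bash
cat > h.py <<'E'
import cv2,numpy as np
from bench import telemetry, viewer, r
from scipy.spatial.transform import Rotation as R
def snap(n,name):
    im=cv2.cvtColor(viewer.snapshot(n),cv2.COLOR_RGB2BGR); cv2.imwrite(f"pics/{name}.png",im); return im
def ray(n,px,state=None):
    m=viewer.camera_model(n); u=(px[0]-m['cx'])/m['fx']; v=(px[1]-m['cy'])/m['fy']
    if n=='wrist':
        th=np.hypot(u,v); s=np.sin(th)/th if th>1e-9 else 1
        d=np.array([u*s,v*s,np.cos(th)])
        T=np.eye(4); T[:3,:3]=R.from_euler('xyz',state['tcp_rot'],degrees=True).as_matrix(); T[:3,3]=state['tool_pos']
        M=T@np.array(m['mount'])
    else:
        d=np.array([u,v,1.]); M=np.array(m['cam_to_world'])
    d=M[:3,:3]@d; return M[:3,3],d/np.linalg.norm(d)
def plane(n,px,z,state=None):
    o,d=ray(n,px,state); return o+d*(z-o[2])/d[2]
def tri(*rays):
    A=np.zeros((3,3));b=np.zeros(3)
    for o,d in rays:
        P=np.eye(3)-np.outer(d,d);A+=P;b+=P@o
    x=np.linalg.solve(A,b); return x,[float(np.linalg.norm((np.eye(3)-np.outer(d,d))@(x-o))) for o,d in rays]
def proj(n,X,state=None):
    m=viewer.camera_model(n)
    if n=='wrist':
        T=np.eye(4); T[:3,:3]=R.from_euler('xyz',state['tcp_rot'],degrees=True).as_matrix(); T[:3,3]=state['tool_pos']
        M=T@np.array(m['mount'])
    else: M=np.array(m['cam_to_world'])
    c=M[:3,:3].T@(np.array(X,float)-M[:3,3])
    if n=='wrist':
        th=np.arctan2(np.hypot(c[0],c[1]),c[2]);k=th/np.hypot(c[0],c[1]); return np.array([m['cx']+m['fx']*k*c[0],m['cy']+m['fy']*k*c[1]])
    return np.array([m['cx']+m['fx']*c[0]/c[2],m['cy']+m['fy']*c[1]/c[2]])
def big(mask,roi):
    x0,y0,x1,y1=roi; mm=np.zeros_like(mask); mm[y0:y1,x0:x1]=mask[y0:y1,x0:x1]
    n,l,s,c=cv2.connectedComponentsWithStats(mm); k=1+np.argmax(s[1:,4]); return (l==k).astype(np.uint8)
def axis(mask):
    ys,xs=np.nonzero(mask); p=np.c_[xs,ys].astype(float);c=p.mean(0);w,v=np.linalg.eigh(np.cov((p-c).T));d=v[:,1]
    t=(p-c)@d; return c+d*t.min(),c+d*t.max(),len(xs)
E
python3 - <<'E'
from h import *
t=cv2.imread("pics/top0.png");s=cv2.imread("pics/scene0.png")
ht=cv2.cvtColor(t,cv2.COLOR_BGR2HSV);hs=cv2.cvtColor(s,cv2.COLOR_BGR2HSV)
def m(h,lo,hi): return cv2.inRange(h,lo,hi)
for nm,lo,hi,rt,rs in [("soft",(15,90,60),(32,255,255),(205,195,240,258),(285,230,355,275)),("ball",(3,110,40),(15,255,255),(245,160,275,225),(235,225,305,265))]:
    A=axis(big(m(ht,lo,hi),rt));B=axis(big(m(hs,lo,hi),rs))
    print(nm,A,B)
    # head-end & butt end: top: smaller y = head; scene: larger y = head
    a=sorted(A[:2],key=lambda p:p[1]); b=sorted(B[:2],key=lambda p:-p[1])
    P=[]
    for i in (0,1):
        x,e=tri(ray('top',a[i]),ray('scene',b[i]));print(np.round(x,1),np.round(e,1), 'plane15',np.round(plane('top',a[i],15),1),np.round(plane('scene',b[i],15),1))
cv2.imwrite("pics/hs.png",cv2.resize(s[140:260,60:220],None,fx=5,fy=5,interpolation=cv2.INTER_CUBIC))
E
```

```text
soft (array([223.15580761, 196.16610077]), array([226.85102462, 237.19355164]), 262) (array([344.39581668, 238.69533137]), array([296.53509373, 265.93999944]), 537)
[555.1 226.7  14.3] [1.9 1.9] plane15 [556.5 225.4  15. ] [554.  228.5  15. ]
[427.  223.3  40.6] [17.4 17.4] plane15 [442.8 214.7  15. ] [396.  214.1  15. ]
ball (array([254.958908  , 164.89128644]), array([261.10484069, 219.10148623]), 331) (array([296.84985133, 231.72623778]), array([247.87154544, 258.58906643]), 518)
[643.1 138.4  12.5] [1.8 1.8] plane15 [643.9 137.3  15. ] [642.9 141.9  15. ]
[488.3 123.2  15.7] [3.6 3.6] plane15 [491.3 121.1  15. ] [485.3 125.   15. ]
```

View pics/hs.png

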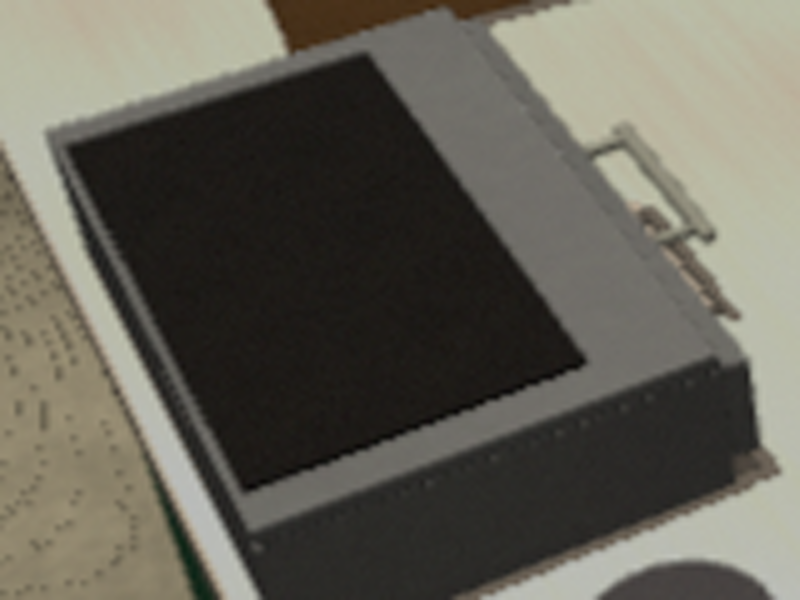

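```bash
python3 - <<'E'
from h import *
for a,b in [((356.8,163),(202,187)),((404.9,162.4),(185,165.4))]:
    print(np.round(tri(ray('top',a),ray('scene',b)),1),np.round(plane('top',a,58),1),np.round(plane('scene',b,58),1))
# chest top edges (z92): front from crop2 (top): left (32,373) right(578,370) rear left(28,52) rear right(560,48)
for p in [(32,373),(578,368),(28,52),(560,48)]:
    print(np.round(plane('top',(300+p[0]/3.7,40+p[1]/3.7),92),1))
for p in [(715,358),(445,10),(250,530),(48,132)]:
    print(np.round(plane('scene',(60+p[0]/5,140+p[1]/5),92),1))
E
```

```text
Traceback (most recent call last):
ValueError: setting an array element with a sequence. The requested array has an inhomogeneous shape after 1 dimensions. The detected shape was (2,) + inhomogeneous part.
```

```bash
python3 - <<'E'
from h import *
for a,b in [((356.8,163),(202,187)),((404.9,162.4),(185,165.4))]:
    print(tri(ray('top',a),ray('scene',b)),np.round(plane('top',a,58),1),np.round(plane('scene',b,58),1))
for p in [(32,373),(578,368),(28,52),(560,48)]:
    print(np.round(plane('top',(300+p[0]/3.7,40+p[1]/3.7),92),1))
for p in [(715,358),(445,10),(250,530),(48,132)]:
    print(np.round(plane('scene',(60+p[0]/5,140+p[1]/5),92),1))
E
```

```text
(array([ 634.06385153, -139.42408744,   56.22325787]), [1.3025601240894027, 1.3025601240892708]) [ 634.8 -139.9   58. ] [ 634.  -136.1   58. ]
(array([ 632.42962224, -268.39607611,   54.73899729]), [3.469843936949125, 3.4698439369489615]) [ 634.7 -269.6   58. ] [ 631.7 -260.5   58. ]
[688.3  -9.4  92. ]
[ 686.7 -400.    92. ]
[933.  -11.6  92. ]
[ 930.4 -403.    92. ]
[691.4   2.1  92. ]
[ 690.1 -389.3   92. ]
[932.2  -2.8  92. ]
[ 930.3 -391.6   92. ]
```

```bash
cat >> h.py <<'E'
def go(x,y,z,yaw):
    s=telemetry.sense(); R0=R.from_euler('xyz',s['tcp_rot'],degrees=True); R1=R.from_euler('xyz',[180,0,yaw],degrees=True)
    print("t",round(s['time'],2),"shift cm",np.round(R0.inv().apply(np.array([x,y,z])-s['tool_pos'])/10,2),"turn",np.round((R0.inv()*R1).as_rotvec(),3))
E
python3 -c "
from h import *
go(625,-204,160,90)"; python3 -m inch --help | head
```

```text
t 0.15 shift cm [-65.72 -58.09   8.22] turn [-1.000e-03  1.000e-03  1.227e+00]invalid input: not JSON, or not a number
```

```bash
python3 -m inch '[[[-65.7,-58.1,4],[0,0,1.227],1],[[-65.7,-58.1,4],[0,0,1.227],1],[[-65.7,-58.1,4],[0,0,1.227],1],[[-65.7,-58.1,4],[0,0,1.227],1],[[-65.7,-58.1,4],[0,0,1.227],1],[[-65.7,-58.1,4],[0,0,1.227],1],[[-65.7,-58.1,4],[0,0,1.227],1],[[-65.7,-58.1,4],[0,0,1.227],1],[[-65.7,-58.1,4],[0,0,1.227],1],[[-65.7,-58.1,4],[0,0,1.227],0.35],[[-65.7,-58.1,4],[0,0,1.227],0.35],[[-65.7,-58.1,4],[0,0,1.227],0.35],[[-65.7,-58.1,4],[0,0,1.227],0.35],[[-65.7,-58.1,4],[0,0,1.227],0.35],[[-65.7,-58.1,4],[0,0,1.227],0.35],[[-65.7,-58.1,4],[0,0,1.227],0.35],[[-65.7,-58.1,4],[0,0,1.227],0.35],[[-65.7,-58.1,8.2],[0,0,1.227],0.35],[[-65.7,-58.1,8.2],[0,0,1.227],0.35],[[-65.7,-58.1,8.2],[0,0,1.227],0.35]]'
python3 - <<'E'
from h import *
s=telemetry.sense();print(s['tool_pos'],s['tcp_rot'],s['finger_gap'])
snap('wrist','w1')
E
```

```text
time: 2.15
tool_pos: [623.4, -203.4, 157.6]
tcp_rot: [-179.7, -0.1, 89.9]
ft_force: [0.2, -0.2, 1.3]
finger_gap: 30.0
[ 623.44431368 -203.42023791  157.56338921] [-1.79729537e+02 -1.28535976e-01  8.99289424e+01] 30.01396790838115
```

View pics/w1.png

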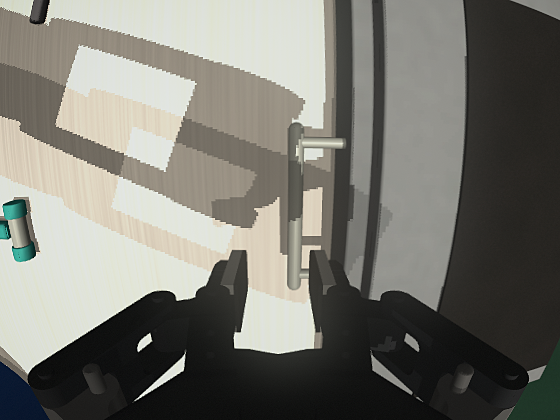

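The wrist view shows the bar running from (296,128) to (294,287), with the front panel to its right.

```bash
python3 - <<'E'
from h import *
s=telemetry.sense()
for p in [(296,126),(294,289),(343,143)]:
    print(np.round(plane('wrist',p,58,s),1), [np.round(v,1) for v in tri(ray('wrist',p,s),ray('top',(404.9,162.4) if p[1]>200 else (356.8,163)))])
go(633,-204,51,90)
E
```

```text
[ 636.9 -138.    58. ] [array([ 636.3, -139.2,   55.1]), array([1.4, 1.4])]
[ 637.3 -267.3   58. ] [array([ 637.3, -272.1,   49.2]), array([0.5, 0.5])]
[ 671.1 -149.6   58. ] [array([ 715.1, -175.4, -218.1]), array([12.8, 12.8])]
t 2.2 shift cm [-0.11  0.86 10.89] turn [-0.001 -0.001 -0.   ]
```

```bash
python3 -m inch '[[[-0.1,1.05,0],[0,0,0],0.35],[[-0.1,1.05,2],[0,0,0],0.35],[[-0.1,1.05,4],[0,0,0],0.35],[[-0.1,1.05,6],[0,0,0],0.35],[[-0.1,1.05,7.5],[0,0,0],0.35],[[-0.1,1.05,9],[0,0,0],0.35],[[-0.1,1.05,10],[0,0,0],0.35],[[-0.1,1.05,10.8],[0,0,0],0.35],[[-0.1,1.05,10.8],[0,0,0],0.35]]' 40
python3 -m inch '[[[0,0,0],[0,0,0],0],[[0,0,0],[0,0,0],0],[[0,0,0],[0,0,0],0],[[0,0,0],[0,0,0],0],[[0,0,0],[0,0,0],0],[[0,0,0],[0,0,0],0]]' 40
```

```text
time: 3.1
tool_pos: [634.8, -204.2, 51.1]
tcp_rot: [-179.9, -0.0, 90.0]
ft_force: [-0.4, -0.8, -0.1]
finger_gap: 30.0
time: 3.7
tool_pos: [635.9, -204.8, 53.1]
tcp_rot: [179.9, 0.0, 90.0]
ft_force: [-0.1, 0.4, 4.4]
finger_gap: 9.5
```

```bash
python3 -m inch '[[[0,-0.5,0],[0,0,0],0],[[0,-1.5,0],[0,0,0],0],[[0,-3,0],[0,0,0],0],[[0,-5,0],[0,0,0],0],[[0,-7,0],[0,0,0],0],[[0,-9,0],[0,0,0],0],[[0,-11,0],[0,0,0],0],[[0,-13,0],[0,0,0],0],[[0,-15,0],[0,0,0],0],[[0,-16.5,0],[0,0,0],0],[[0,-17.5,0],[0,0,0],0],[[0,-18,0],[0,0,0],0],[[0,-18,0],[0,0,0],0]]' 60
python3 - <<'E'
from h import *
cv2.imwrite('pics/t2.png',cv2.resize(snap('top','top2')[40:290,290:460],None,fx=2.3,fy=2.3,interpolation=cv2.INTER_CUBIC))
E
```

```text
time: 5.0
tool_pos: [455.0, -204.3, 53.0]
tcp_rot: [180.0, -0.0, 90.0]
ft_force: [-2.3, 3.5, 7.4]
finger_gap: 8.8
```

View pics/t2.png

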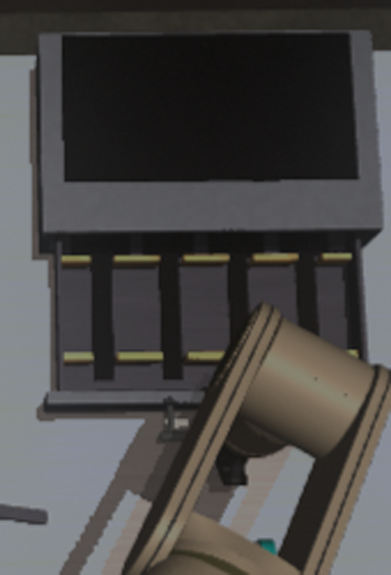

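The drawer is following. I'll pull on to the stop in small steps.

```bash
python3 -m inch '[[[0,-0.5,0],[0,0,0],0],[[0,-1,0],[0,0,0],0],[[0,-1.5,0],[0,0,0],0],[[0,-2,0],[0,0,0],0],[[0,-2.4,0],[0,0,0],0]]' 
python3 -m inch '[[[0,-0.3,0],[0,0,0],0],[[0,-0.6,0],[0,0,0],0],[[0,-0.6,0],[0,0,0],0]]' 
```

```text
time: 5.55
tool_pos: [431.9, -204.2, 53.1]
tcp_rot: [179.9, -0.0, 90.0]
ft_force: [2.9, 5.3, 7.2]
finger_gap: 8.7
time: 5.85
tool_pos: [425.5, -204.2, 53.0]
tcp_rot: [179.9, -0.0, 90.0]
ft_force: [-0.5, 3.7, 9.0]
finger_gap: 9.1
```

```bash
python3 -m inch '[[[0,-0.3,0],[0,0,0],0],[[0,-0.5,0],[0,0,0],0],[[0,-0.5,0],[0,0,0],0]]' 
python3 -m inch '[[[0,-0.2,0],[0,0,0],0],[[0,-0.4,0],[0,0,0],0],[[0,-0.4,0],[0,0,0],0]]' 
```

```text
time: 6.15
tool_pos: [423.2, -204.3, 53.1]
tcp_rot: [179.6, 0.0, 90.0]
ft_force: [16.4, 3.1, -4.9]
finger_gap: 8.9
time: 6.45
tool_pos: [422.9, -204.3, 53.2]
tcp_rot: [179.1, 0.1, 90.0]
ft_force: [41.1, 3.4, -26.1]
finger_gap: 8.6
```

At the stop: 41 N, TCP x 423, which puts shut at 638. Release and rise.

```bash
python3 -m inch '[[[0,0.65,0],[0,0,0],0],[[0,0.65,0],[0,0,0],0.35],[[0,0.65,0],[0,0,0],0.35],[[0,0.65,0],[0,0,0],0.35],[[0,0.65,-2],[0,0,0],0.35],[[0,0.65,-5],[0,0,0],0.35],[[0,0.65,-9],[0,0,0],0.35],[[0,0.65,-13],[0,0,0],1],[[0,0.65,-18],[0,0,0],1],[[0,0.65,-22],[0,0,0],1],[[0,0.65,-22],[0,0,0],1],[[0,0.65,-22],[0,0,0],1]]' 
python3 - <<'E'
from h import *
s=telemetry.sense();print(s['tool_pos'],s['tcp_rot'])
snap('wrist','w3');snap('top','top3')
E
```

```text
time: 7.65
tool_pos: [423.1, -205.0, 273.1]
tcp_rot: [179.9, 0.1, 90.0]
ft_force: [-0.5, 0.4, -1.1]
finger_gap: 85.5
[ 423.09452597 -204.99406378  273.09986077] [1.79901190e+02 7.42690617e-02 8.99778938e+01]
```

View pics/w3.png

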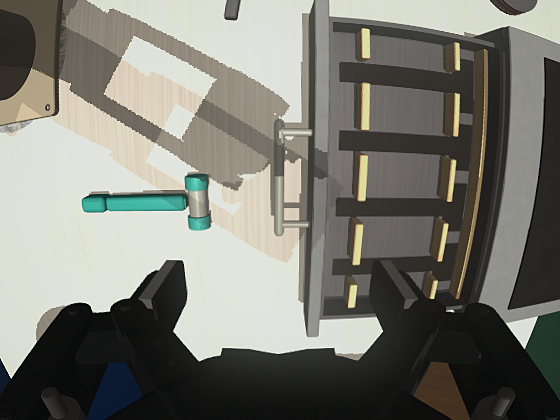

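View pics/top3.png

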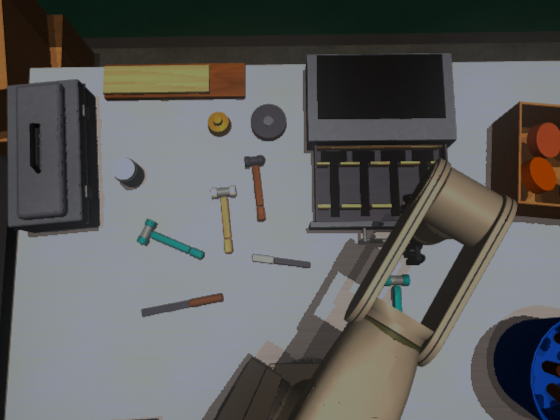

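Drawer is at the stop. The wrist view shows the comb blocks: front comb at x≈360, rear comb at x≈450. Bay 1 gap is near rows 62–83 and bay 2 near 130–152. I'll take a second wrist view nearer bays 1 and 2 with the tool at yaw 180.

```bash
python3 -c "
from h import *
go(500,-120,240,180)"
```

```text
t 7.75 shift cm [8.42 7.8  3.04] turn [-1.000e-03 -3.000e-03 -1.571e+00]
```

```bash
python3 -m inch '[[[8.5,7.7,3],[0,0,-1.571],1],[[8.5,7.7,3],[0,0,-1.571],1],[[8.5,7.7,3],[0,0,-1.571],1],[[8.5,7.7,3],[0,0,-1.571],1],[[8.5,7.7,3],[0,0,-1.571],1],[[8.5,7.7,3],[0,0,-1.571],1],[[8.5,7.7,3],[0,0,-1.571],1],[[8.5,7.7,3],[0,0,-1.571],1],[[8.5,7.7,3],[0,0,-1.571],1],[[8.5,7.7,3],[0,0,-1.571],1],[[8.5,7.7,3],[0,0,-1.571],1],[[8.5,7.7,3],[0,0,-1.571],1],[[8.5,7.7,3],[0,0,-1.571],1]]' 
python3 - <<'E'
from h import *
s=telemetry.sense();print(s['tool_pos'],s['tcp_rot'])
snap('wrist','w4')
np.save('s4.npy',np.r_[s['tool_pos'],s['tcp_rot']])
np.save('s3.npy',np.r_[423.09452597,-204.99406378,273.09986077,179.90119,0.0742689,89.9778938])
E
```

```text
time: 9.05
tool_pos: [499.1, -119.3, 240.6]
tcp_rot: [179.9, -0.2, 179.9]
ft_force: [-0.0, 0.7, 0.6]
finger_gap: 85.6
[ 499.08647776 -119.34628131  240.61071726] [ 1.79948230e+02 -1.55308552e-01  1.79865553e+02]
```

View pics/w4.png

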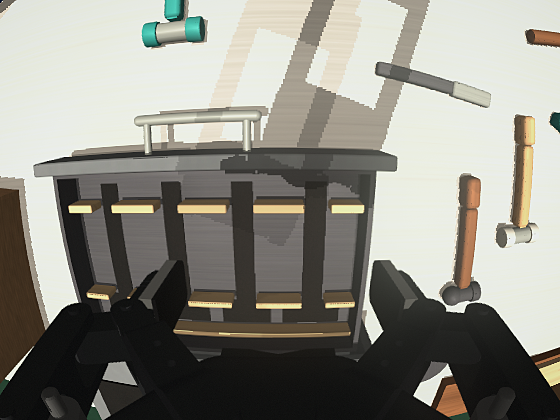

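Second view shows the front comb blocks at row ~208 and the rear combs at row ~299. Bay 1 gap is at columns 304–331, bay 2 at 229–253. Now segment the block tops in both views.

```bash
python3 - <<'E'
from h import *
def st(f):
    a=np.load(f);return dict(tool_pos=a[:3],tcp_rot=a[3:])
S={'w3':st('s3.npy'),'w4':st('s4.npy')}
cand={}
for n,roi in [('w3',(340,15,465,310)),('w4',(55,195,380,315))]:
    im=cv2.imread(f'pics/{n}.png');h=cv2.cvtColor(im,cv2.COLOR_BGR2HSV)
    m=cv2.inRange(h,(15,50,110),(35,255,255)); mm=np.zeros_like(m);x0,y0,x1,y1=roi;mm[y0:y1,x0:x1]=m[y0:y1,x0:x1]
    k,l,s,c=cv2.connectedComponentsWithStats(mm)
    L=[]
    for i in range(1,k):
        if s[i,4]<60: continue
        P=[plane('wrist',(x,y),48,S[n])[:2] for y,x in zip(*np.nonzero(l==i))];P=np.array(P)
        L.append((c[i],P)); print(n,c[i].round(1),s[i,4],'x %.1f..%.1f  y %.1f..%.1f'%(*np.percentile(P[:,0],[2,98]),*np.percentile(P[:,1],[1,99])))
E
```

```text
w3 [365.3  42.9] 261 x 515.4..524.9  y -63.0..-27.6
w3 [456.7  55.5] 154 x 633.9..641.5  y -63.1..-28.3
w3 [365.2 106.3] 409 x 515.4..525.0  y -143.7..-91.7
w3 [456.1 114.3] 251 x 633.6..641.5  y -144.4..-92.2
w3 [362.4 177.6] 385 x 515.1..524.7  y -225.3..-173.1
w3 [451.2 180. ] 236 x 633.3..641.3  y -225.7..-173.3
w3 [442.5 241.8] 205 x 633.0..640.9  y -307.5..-254.6
w3 [357.4 243.8] 334 x 514.7..524.6  y -306.6..-254.5
w3 [460.7 281.6] 106 x 678.2..683.6  y -369.1..-311.6
w3 [433.4 289.1] 94 x 633.0..640.8  y -364.7..-335.9
w3 [352.1 295.7] 181 x 514.6..524.5  y -370.1..-335.0
w4 [ 79.7 208.5] 185 x 514.5..523.2  y -371.3..-336.6Traceback (most recent call last):
  File "<stdin>", line 13, in <module>
  File "h.py", line 17, in plane
    o,d=ray(n,px,state); return o+d*(z-o[2])/d[2]
        ~~~^^^^^^^^^^^^
  File "h.py", line 7, in ray
    m=viewer.camera_model(n); u=(px[0]-m['cx'])/m['fx']; v=(px[1]-m['cy'])/m['fy']
ValueError: time passes only in moves, steps and waits
```

```bash
python3 - <<'E'
import pickle
from bench import viewer
pickle.dump({n:viewer.camera_model(n) for n in('scene','top','wrist')},open('cm.pkl','wb'))
E
sed -i 's/viewer\.camera_model(n)/CM[n]/; 1a import pickle; CM=pickle.load(open("cm.pkl","rb"))' h.py
sed -i 's/viewer\.camera_model(n)/CM[n]/g' h.py
python3 - <<'E'
from h import *
def st(f):
    a=np.load(f);return dict(tool_pos=a[:3],tcp_rot=a[3:])
S={'w3':st('s3.npy'),'w4':st('s4.npy')}
cand={}
def blobs(n,roi):
    im=cv2.imread(f'pics/{n}.png');h=cv2.cvtColor(im,cv2.COLOR_BGR2HSV)
    m=cv2.inRange(h,(15,50,110),(35,255,255)); mm=np.zeros_like(m);x0,y0,x1,y1=roi;mm[y0:y1,x0:x1]=m[y0:y1,x0:x1]
    k,l,s,c=cv2.connectedComponentsWithStats(mm);L=[]
    for i in range(1,k):
        if s[i,4]<60: continue
        P=np.array([plane('wrist',(x,y),48,S[n])[:2] for y,x in zip(*np.nonzero(l==i))])
        L.append((c[i],P.mean(0)))
        if n=='w4':print(n,c[i].round(1),s[i,4],'x %.1f..%.1f  y %.1f..%.1f'%(*np.percentile(P[:,0],[2,98]),*np.percentile(P[:,1],[1,99])))
    return L
a=blobs('w3',(340,15,465,310));b=blobs('w4',(55,195,380,315))
for c,p in a:
    for d,q in b:
        if np.linalg.norm(p-q)<14:
            x,e=tri(ray('wrist',c,S['w3']),ray('wrist',d,S['w4']));print(x.round(1),np.round(e,1))
E
```

```text
w4 [ 79.7 208.5] 185 x 514.5..523.2  y -371.3..-336.6
w4 [132.1 208.5] 339 x 515.0..523.2  y -307.8..-255.0
w4 [201.6 208.9] 437 x 515.5..524.3  y -226.4..-174.0
w4 [278.4 209. ] 464 x 515.8..524.5  y -144.7..-91.9
w4 [347.6 208.7] 313 x 514.9..524.7  y -63.5..-28.0
w4 [ 97.7 295.8] 116 x 632.5..640.6  y -370.8..-337.1
w4 [209.7 304.2] 260 x 632.9..640.9  y -226.3..-174.3
w4 [339.5 304.5] 176 x 633.3..641.4  y -63.9..-28.7
w4 [278.5 305.5] 274 x 633.4..640.6  y -144.7..-92.2
[517.4 -47.9  57.9] [0.2 0.2]
[629.9 -48.7  60.3] [0.6 0.6]
[ 519.  -118.4   52. ] [0. 0.]
[ 636.8 -118.3   48.5] [0.3 0.3]
[ 518.6 -198.1   52.6] [0. 0.]
[ 631.9 -197.7   56.2] [0.3 0.3]
[ 516.5 -275.4   58.5] [0.2 0.2]
[ 621.  -334.9   73.4] [0.6 0.6]
[ 516.2 -345.6   59. ] [0.4 0.4]
```

Both views agree to about 1 mm. Bay 1 line is at y≈−77.6, bay 2 at y≈−159.0. Comb centres are at x≈520 and 637 (117 apart, as specified), so the grip-point target is x≈609.7. The comb tops triangulate to 48–58 against 48 nominal. Now to view the hammers.

```bash
python3 -c "
from h import *
go(500,170,240,180)"
```

```text
t 9.1 shift cm [-1.000e-02  2.894e+01  1.200e-01] turn [ 0.001 -0.002 -0.002]
```

```bash
python3 -m inch '[[[0,5,0],[0,0,0],1],[[0,10,0],[0,0,0],1],[[0,15,0],[0,0,0],1],[[0,20,0],[0,0,0],1],[[0,25,0],[0,0,0],1],[[0,28.9,0],[0,0,0],1],[[0,28.9,0],[0,0,0],1],[[0,28.9,0],[0,0,0],1],[[0,28.9,0],[0,0,0],1]]' 
python3 - <<'E'
from h import *
s=telemetry.sense()
snap('wrist','w5');np.save('s5.npy',np.r_[s['tool_pos'],s['tcp_rot']])
snap('scene','sc5')
E
```

```text
time: 10.0
tool_pos: [499.8, 168.7, 241.9]
tcp_rot: [-180.0, -0.0, 179.9]
ft_force: [-0.2, 0.4, -0.7]
finger_gap: 85.4
```

View pics/w5.png

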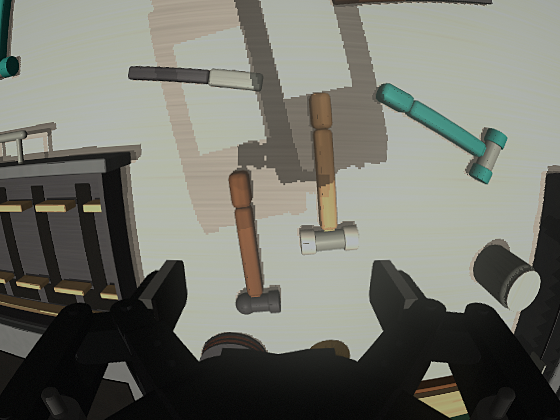

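Wrist view: ballpein butt at (238,172), head at (258,301). Softface butt at (319,95), head at (329,239). Teal decoy at right (440,120).

```bash
python3 - <<'E'
from h import *
def st(f):
    a=np.load(f);return dict(tool_pos=a[:3],tcp_rot=a[3:])
S={'w4':st('s4.npy'),'w5':st('s5.npy')}
res={}
for n,rois in [('w5',{'ball':(225,165,275,300),'soft':(305,90,345,231)}),('w4',{'ball':(455,172,485,290),'soft':(505,112,540,226)})]:
    im=cv2.imread(f'pics/{n}.png');h=cv2.cvtColor(im,cv2.COLOR_BGR2HSV)
    m=cv2.inRange(h,(3,85,45),(30,255,255))
    for k,roi in rois.items():
        b=big(m,roi); P=np.array([plane('wrist',(x,y),15,S[n])[:2] for y,x in zip(*np.nonzero(b))])
        c=P.mean(0);w,v=np.linalg.eigh(np.cov((P-c).T));d=v[:,1];d*=np.sign(d[0]);t=(P-c)@d
        lo,hi=np.percentile(t,[.5,99.5]);A=axis(b)
        butt=c+d*lo;print(n,k,len(P),'butt',butt.round(1),'headend',(c+d*hi).round(1),'len',round(hi-lo,1),'yaw',np.degrees(np.arctan2(d[1],d[0])).round(1),'grip=butt+118',(butt+118*d).round(1))
        res[n,k]=sorted(A[:2],key=lambda p:p[1])
for k in('ball','soft'):
    for i in(0,1):
        x,e=tri(ray('wrist',res['w4',k][i],S['w4']),ray('wrist',res['w5',k][i],S['w5']));print(k,'butt' if i==0 else 'headend',x.round(1),np.round(e,1))
# heads at z15 in w5
for p in [(258,301),(329,239)]: print(plane('wrist',p,15,S['w5']).round(1))
E
```

```text
w5 ball 1987 butt [489.7 123.1] headend [645.  139.9] len 156.2 yaw 6.2 grip=butt+118 [607.  135.8]
w5 soft 2421 butt [400.5 213.8] headend [555.6 228.3] len 155.7 yaw 5.3 grip=butt+118 [518.  224.7]
w4 ball 1272 butt [490.3 129.6] headend [645.5 144.4] len 155.9 yaw 5.4 grip=butt+118 [607.7 140.8]
w4 soft 1742 butt [400.7 211.4] headend [553.9 228. ] len 154.1 yaw 6.2 grip=butt+118 [518.  224.1]
ball butt [486.8 124.   25.7] [0.1 0.1]
ball headend [642.3 140.4  23. ] [0.3 0.3]
soft butt [399.7 214.2  15.2] [0.2 0.2]
soft headend [554.6 228.5  17.6] [1.3 1.3]
[653.5 143.2  15. ]
[568.  229.6  15. ]
```

Ballpein handle is 156 mm long (matches), grip ≈(606.5,136.5), yaw ≈6°. Triangulated height 23–26 mm is its top surface, as expected. Softface grip ≈(518,224.5), yaw ≈5.7°. Ballpein goes first.

```bash
python3 -c "
from h import *
go(606,136.5,16,186)"
```

```text
t 10.1 shift cm [-10.61  -3.15  22.61] turn [-0.    -0.    -0.107]
```

```bash
python3 -m inch '[[[-4,-1.5,3],[0,0,-0.107],0.7],[[-8,-2.5,6],[0,0,-0.107],0.7],[[-10.6,-3.15,10],[0,0,-0.107],0.7],[[-10.6,-3.15,14],[0,0,-0.107],0.7],[[-10.6,-3.15,17],[0,0,-0.107],0.7],[[-10.6,-3.15,17],[0,0,-0.107],0.7],[[-10.6,-3.15,17],[0,0,-0.107],0.7]]' 
python3 - <<'E'
from h import *
snap('wrist','w6');go(606,136.5,16,186)
E
```

```text
time: 10.8
tool_pos: [605.7, 137.0, 72.5]
tcp_rot: [-180.0, -0.1, -173.9]
ft_force: [0.8, 0.6, -0.3]
finger_gap: 59.9
t 10.85 shift cm [ 0.13 -0.08  5.84] turn [0.    0.002 0.001]
```

View pics/w6.png

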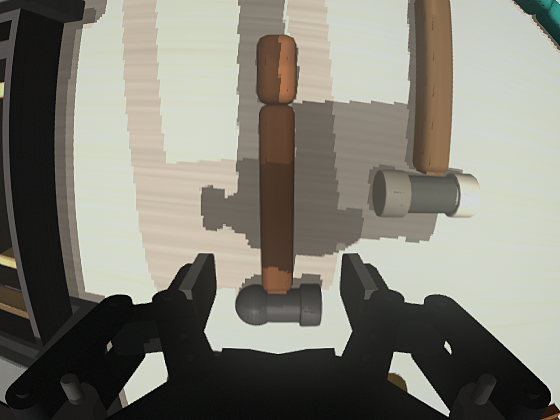

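Jaws straddle the handle, the ball end is clearly at (255,303), and it's aligned. Descend and grip.

```bash
python3 -m inch '[[[0.1,-0.1,2],[0,0,0],0.7],[[0.1,-0.1,4],[0,0,0],0.7],[[0.1,-0.1,5.3],[0,0,0],0.7],[[0.1,-0.1,5.7],[0,0,0],0.7],[[0.1,-0.1,5.7],[0,0,0],0.7]]'
python3 -m inch '[[[0,0,0],[0,0,0],0],[[0,0,0],[0,0,0],0],[[0,0,0],[0,0,0],0],[[0,0,0],[0,0,0],0],[[0,0,0],[0,0,0],0],[[0,0,0],[0,0,0],0],[[0,0,0],[0,0,0],0],[[0,0,0],[0,0,0],0]]' 80
```

```text
time: 11.35
tool_pos: [605.5, 136.9, 16.1]
tcp_rot: [180.0, 0.0, -173.9]
ft_force: [0.4, 0.4, 0.5]
finger_gap: 59.7
time: 12.15
tool_pos: [606.0, 137.3, 16.7]
tcp_rot: [180.0, 0.1, -173.9]
ft_force: [-1.4, 0.6, 6.1]
finger_gap: 18.3
```

```bash
python3 -m inch '[[[0,0,-1],[0,0,0],0],[[0,0,-3],[0,0,0],0],[[0,0,-6],[0,0,0],0],[[0,0,-9],[0,0,0],0],[[0,0,-11],[0,0,0],0],[[0,0,-11.5],[0,0,0],0],[[0,0,-11.5],[0,0,0],0],[[0,0,-11.5],[0,0,0],0]]'
python3 - <<'E'
from h import *
snap('wrist','w7');snap('scene','sc7');go(609.7,-159,110,180)
E
```

```text
time: 12.95
tool_pos: [603.9, 136.7, 128.5]
tcp_rot: [-180.0, -0.2, -173.9]
ft_force: [0.1, -0.2, -5.3]
finger_gap: 18.2
t 13.05 shift cm [  2.55 -29.46   1.82] turn [-0.    -0.004  0.107]
```

View pics/w7.png

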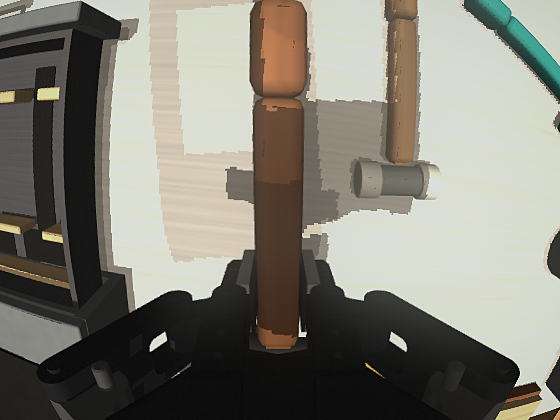

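View pics/sc7.png

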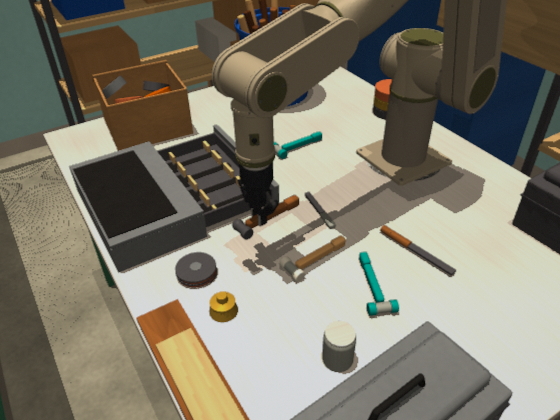

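```bash
python3 - <<'E'
from h import *
m=CM['wrist'];M=np.array(m['mount'])
def pt(X):
    c=M[:3,:3].T@(np.array(X)-M[:3,3]);th=np.arctan2(np.hypot(c[0],c[1]),c[2]);k=th/np.hypot(c[0],c[1]);return (m['cx']+m['fx']*k*c[0],m['cy']+m['fy']*k*c[1])
# level vs pitched about grip: junction groove at ~? butt cap top (28 high=> z -12.3)
for pitch in (-10,-5,0,5,10):
    a=np.radians(pitch)
    print(pitch,[np.round(pt([x*np.cos(a)+zz*np.sin(a),0,1.7-x*np.sin(a)+zz*np.cos(a)]),0).tolist() for x,zz in [(118,0),(77,-11),(-37,-5)]], [np.round(pt([x*np.cos(a),w,1.7-x*np.sin(a)-3])[0]) for x,w in[(70,10),(70,-10)]])
E
```

```text
-10 [[277.0, 24.0], [277.0, 101.0], [277.0, 352.0]] [np.float64(300.0), np.float64(254.0)]
-5 [[277.0, 15.0], [277.0, 100.0], [277.0, 349.0]] [np.float64(302.0), np.float64(253.0)]
0 [[277.0, 7.0], [277.0, 101.0], [277.0, 346.0]] [np.float64(303.0), np.float64(252.0)]
5 [[277.0, -1.0], [277.0, 103.0], [277.0, 342.0]] [np.float64(304.0), np.float64(251.0)]
10 [[277.0, -8.0], [277.0, 107.0], [277.0, 338.0]] [np.float64(305.0), np.float64(249.0)]
```

```bash
python3 - <<'E'
from h import *
m=CM['wrist'];M=np.array(m['mount'])
def pt(X):
    c=M[:3,:3].T@(np.array(X)-M[:3,3]);th=np.arctan2(np.hypot(c[0],c[1]),c[2]);k=th/np.hypot(c[0],c[1]);return (m['cx']+m['fx']*k*c[0],m['cy']+m['fy']*k*c[1])
for off in(-4,0,4):
  print(off,[round(pt([x+off,0,1.7+z])[1]) for x,z in [(118,14),(118,0),(118,-10),(-37,-11),(-37,0),(-37,8)]])
im=cv2.imread('pics/w7.png')
a=cv2.resize(im[0:110,230:330],None,fx=4,fy=4);b=cv2.resize(im[300:380,230:330],None,fx=4,fy=4)
c=np.zeros((440,800,3),np.uint8);c[:,:400]=a;c[:320,400:]=b;cv2.imwrite('pics/c7.png',np.clip(c*1.6,0,255).astype(np.uint8))
E
```

```text
-4 [25, 15, 7, 359, 346, 336]
0 [17, 7, -2, 354, 340, 330]
4 [9, -2, -11, 347, 334, 325]
```

View pics/c7.png

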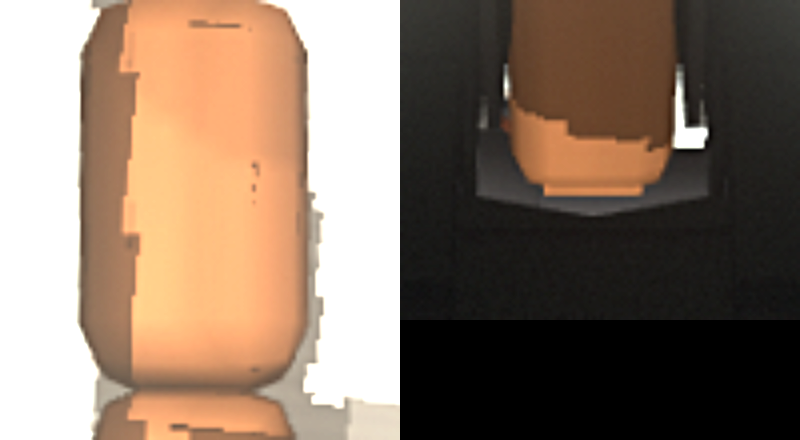

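Handle level, offset ≈0 within a few mm. Carry it above bay 2.

```bash
python3 -m inch '[[[0.2,-2,0],[0,0,0.02],0],[[0.5,-5,0],[0,0,0.05],0],[[0.8,-9,0],[0,0,0.1],0],[[1.1,-13,0],[0,0,0.11],0],[[1.5,-17,0],[0,0,0.11],0],[[1.8,-21,0],[0,0,0.11],0],[[2.1,-25,0],[0,0,0.11],0],[[2.4,-28,0],[0,0,0.11],0],[[2.5,-29.4,0],[0,0,0.11],0],[[2.5,-29.4,0],[0,0,0.11],0],[[2.5,-29.4,0],[0,0,0.11],0]]'
python3 - <<'E'
from h import *
s=telemetry.sense();snap('wrist','w8');np.save('s8.npy',np.r_[s['tool_pos'],s['tcp_rot']]);snap('scene','sc8');go(610,-159,39,179.8)
E
```

```text
time: 14.15
tool_pos: [611.1, -157.4, 129.3]
tcp_rot: [179.9, -0.1, 179.8]
ft_force: [-0.1, -0.0, -3.3]
finger_gap: 18.3
t 14.25 shift cm [ 0.14 -0.24  9.07] turn [ 0.001 -0.001  0.002]
```

View pics/w8.png

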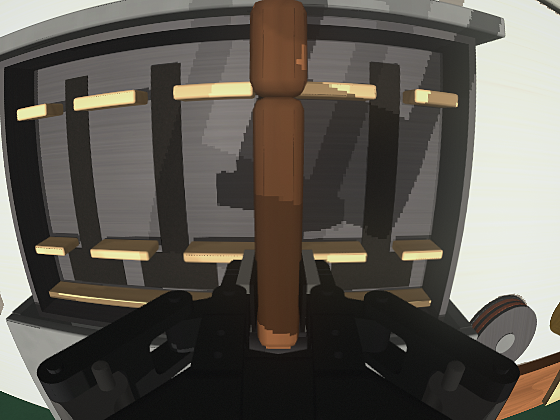

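View pics/sc8.png

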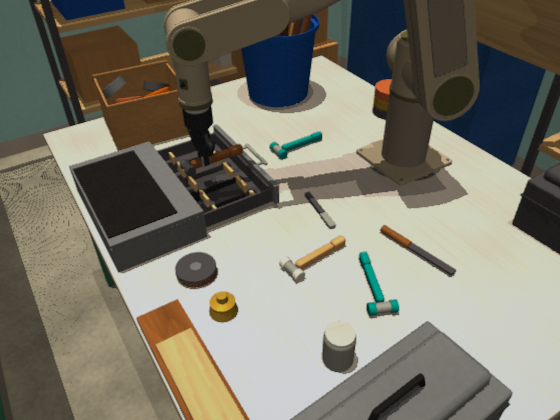

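```bash
python3 - <<'E'
from h import *
a=np.load('s8.npy');S=dict(tool_pos=a[:3],tcp_rot=a[3:])
h=cv2.cvtColor(cv2.imread('pics/w8.png'),cv2.COLOR_BGR2HSV);m=cv2.inRange(h,(15,50,110),(35,255,255));m[:70]=0;m[270:]=0;m[:,230:320][70:110]*=1
k,l,s,c=cv2.connectedComponentsWithStats(m)
for i in range(1,k):
    if s[i,4]<100: continue
    P=np.array([plane('wrist',(x,y),48,S)[:2] for y,x in zip(*np.nonzero(l==i))])
    print(c[i].round(0),'x %.1f..%.1f  y %.1f..%.1f'%(*np.percentile(P[:,0],[2,98]),*np.percentile(P[:,1],[1,99])))
E
```

```text
[212.  90.] x 515.7..525.3  y -225.8..-174.1
[340.  90.] x 515.9..525.1  y -140.6..-92.5
[435.  97.] x 516.2..525.4  y -64.0..-28.9
[105. 100.] x 515.5..525.0  y -307.3..-254.7
[ 32. 112.] x 515.4..524.9  y -370.9..-336.1
[ 50. 250.] x 633.3..640.9  y -371.3..-336.8
[120. 254.] x 633.5..641.2  y -307.6..-255.5
[422. 255.] x 634.1..641.6  y -63.8..-29.1
[212. 257.] x 633.7..641.2  y -226.2..-182.8
[341. 257.] x 633.9..641.4  y -131.3..-93.0
```

```bash
python3 -m inch '[[[0.1,-0.2,2],[0,0,0],0],[[0.1,-0.2,4],[0,0,0],0],[[0.1,-0.2,5.5],[0,0,0],0],[[0.1,-0.2,6],[0,0,0],0],[[0.1,-0.2,6],[0,0,0],0]]'
python3 -m inch '[[[0,0.05,0.5],[0,0,0],0],[[0,0.05,1],[0,0,0],0],[[0,0.05,1.5],[0,0,0],0],[[0,0.05,2],[0,0,0],0],[[0,0.05,2],[0,0,0],0]]'
```

```text
time: 14.75
tool_pos: [610.0, -159.2, 69.3]
tcp_rot: [180.0, -0.1, 179.9]
ft_force: [-0.5, -0.4, -3.2]
finger_gap: 17.9
time: 15.25
tool_pos: [609.9, -159.5, 49.2]
tcp_rot: [180.0, -0.1, 179.8]
ft_force: [-0.4, 1.1, -4.1]
finger_gap: 18.2
```

```bash
python3 -m inch '[[[0,0,0.4],[0,0,0],0],[[0,0,0.8],[0,0,0],0],[[0,0,0.8],[0,0,0],0]]'; python3 -m inch '[[[0,0,0.15],[0,0,0],0],[[0,0,0.25],[0,0,0],0],[[0,0,0.25],[0,0,0],0]]'
```

```text
time: 15.55
tool_pos: [610.1, -159.5, 41.4]
tcp_rot: [180.0, -0.1, 179.8]
ft_force: [0.1, 1.1, -4.0]
finger_gap: 18.1
time: 15.85
tool_pos: [610.6, -159.6, 39.7]
tcp_rot: [180.0, -0.0, 179.8]
ft_force: [0.5, -0.6, -3.3]
finger_gap: 18.5
```

```bash
python3 -m inch '[[[0,0,0],[0,0,0],0.25],[[0,0,0],[0,0,0],0.35],[[0,0,0],[0,0,0],0.42],[[0,0,0],[0,0,0],0.42],[[0,0,-1.5],[0,0,0],0.42],[[0,0,-4],[0,0,0],0.42],[[0,0,-8],[0,0,0],0.42],[[0,0,-12],[0,0,0],1],[[0,0,-16],[0,0,0],1],[[0,0,-16],[0,0,0],1],[[0,0,-16],[0,0,0],1]]'
python3 - <<'E'
from h import *
s=telemetry.sense();snap('wrist','w9');np.save('s9.npy',np.r_[s['tool_pos'],s['tcp_rot']])
E
```

```text
time: 16.95
tool_pos: [611.8, -160.0, 203.0]
tcp_rot: [-179.9, 0.3, 179.8]
ft_force: [-0.4, -0.0, -1.0]
finger_gap: 85.2
```

View pics/w9.png

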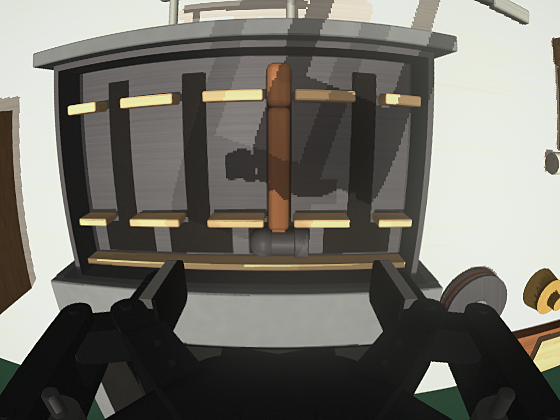

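Ballpein lies in bay 2, with its handle in both gaps (270–288) and its head at (280,243) between the rear comb and the bar. Now to look at softface afresh.

```bash
python3 -c "
from h import *
a=np.load('s9.npy');S=dict(tool_pos=a[:3],tcp_rot=a[3:])
for p,z in [((278,64),37),((278,232),45),((280,243),45)]: print(plane('wrist',p,z,S).round(1))
go(470,215,240,180)"
```

```text
[ 491.6 -159.6   37. ]
[ 646.9 -160.    45. ]
[ 658.2 -158.1   45. ]
t 17.0 shift cm [14.17 37.42 -3.96] turn [-0.     0.001 -0.003]
```

```bash
python3 -m inch '[[[2,5,-4],[0,0,0],1],[[4,10,-4],[0,0,0],1],[[6,15,-4],[0,0,0],1],[[8,20,-4],[0,0,0],1],[[10,25,-4],[0,0,0],1],[[12,30,-4],[0,0,0],1],[[14,35,-4],[0,0,0],1],[[14.1,37.4,-4],[0,0,0],1],[[14.1,37.4,-4],[0,0,0],1],[[14.1,37.4,-4],[0,0,0],1],[[14.1,37.4,-4],[0,0,0],1]]'
python3 - <<'E'
from h import *
s=telemetry.sense();im=snap('wrist','w10');np.save('s10.npy',np.r_[s['tool_pos'],s['tcp_rot']])
snap('top','top10');snap('scene','sc10')
E
```

```text
time: 18.1
tool_pos: [470.4, 213.9, 238.7]
tcp_rot: [-179.9, -0.1, 179.9]
ft_force: [0.0, -0.9, 0.4]
finger_gap: 85.3
```

View pics/w10.png

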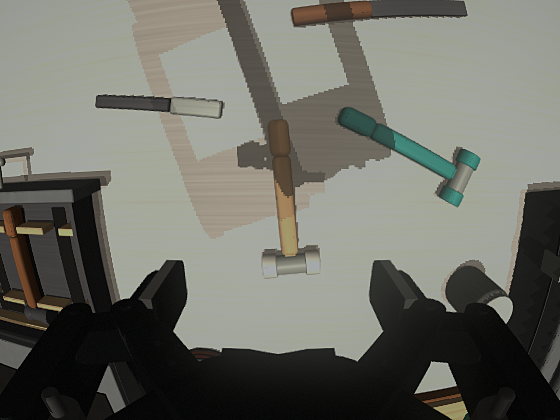

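View pics/sc10.png

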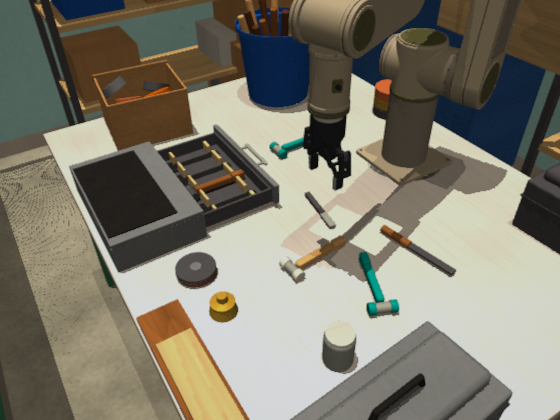

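Softface butt is at (278,122) and head at (291,263) in the wrist view, clear of the teal decoy (its butt at (345,118)). The ballpein is still in its bay.

```bash
python3 - <<'E'
from h import *
a=np.load('s10.npy');S=dict(tool_pos=a[:3],tcp_rot=a[3:])
h=cv2.cvtColor(cv2.imread('pics/w10.png'),cv2.COLOR_BGR2HSV);m=cv2.inRange(h,(3,85,45),(30,255,255))
b=big(m,(262,115,305,256));P=np.array([plane('wrist',(x,y),15,S)[:2] for y,x in zip(*np.nonzero(b))])
c=P.mean(0);w,v=np.linalg.eigh(np.cov((P-c).T));d=v[:,1];d*=np.sign(d[0]);t=(P-c)@d;lo,hi=np.percentile(t,[.5,99.5])
yaw=np.degrees(np.arctan2(d[1],d[0]));g=c+d*(lo+118);print((c+d*lo).round(1),(c+d*hi).round(1),hi-lo,yaw,g.round(1),'from head end',(c+d*(hi-38)).round(1))
print(plane('wrist',(291,263),20,S))
s3=np.load('s5.npy');S5=dict(tool_pos=s3[:3],tcp_rot=s3[3:])
A=axis(b);A=sorted(A[:2],key=lambda p:p[1])
print(tri(ray('wrist',A[0],S),ray('wrist',(319,95),S5)))
go(g[0],g[1],75,180+yaw)
E
```

```text
[401.3 213.3] [556.  227.9] 155.35853356902084 5.395842690080513 [518.8 224.4] from head end [518.2 224.3]
[565.46896326 229.19899063  20.        ]
(array([401.08484037, 213.71620357,  10.83522354]), [0.8270862364143594, 0.8270862364143431])
t 18.25 shift cm [-4.78  1.15 16.44] turn [-0.001 -0.001 -0.099]
```

```bash
python3 -m inch '[[[-2,0.5,4],[0,0,-0.096],0.7],[[-4,1,8],[0,0,-0.096],0.7],[[-4.75,1.1,12],[0,0,-0.096],0.7],[[-4.75,1.1,16.4],[0,0,-0.096],0.7],[[-4.75,1.1,16.4],[0,0,-0.096],0.7],[[-4.75,1.1,16.4],[0,0,-0.096],0.7]]' 
python3 - <<'E'
from h import *
snap('wrist','w11');go(518.5,224.4,16,185.4)
E
```

```text
time: 18.85
tool_pos: [517.8, 224.4, 75.6]
tcp_rot: [-180.0, -0.1, -174.7]
ft_force: [0.5, -0.4, 2.0]
finger_gap: 59.8
t 18.9 shift cm [ 0.11 -0.07  6.17] turn [ 0.     0.002 -0.002]
```

View pics/w11.png

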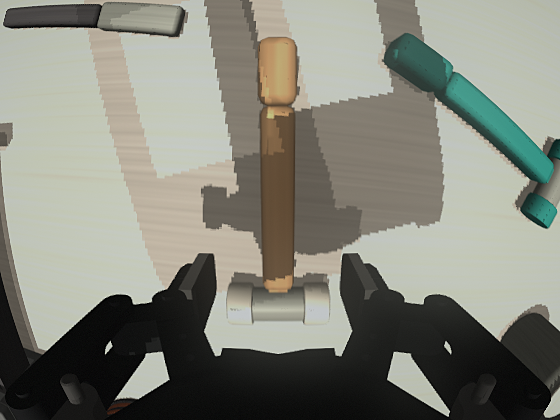

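Centred and aligned; pale handle with white-faced head, so it is softface. Descend and grip.

```bash
python3 -m inch '[[[0.1,0,2],[0,0,0],0.7],[[0.1,0,4],[0,0,0],0.7],[[0.1,0,5.5],[0,0,0],0.7],[[0.1,0,5.9],[0,0,0],0.7],[[0.1,0,5.9],[0,0,0],0.7],[[0.1,0,5.9],[0,0,0],0.7]]'
python3 -m inch '[[[0,0,0],[0,0,0],0],[[0,0,0],[0,0,0],0],[[0,0,0],[0,0,0],0],[[0,0,0],[0,0,0],0],[[0,0,0],[0,0,0],0],[[0,0,0],[0,0,0],0],[[0,0,0],[0,0,0],0],[[0,0,0],[0,0,0],0]]' 80
```

```text
time: 19.5
tool_pos: [518.3, 225.9, 18.3]
tcp_rot: [180.0, 0.1, -174.7]
ft_force: [-0.5, 0.3, 0.0]
finger_gap: 59.7
time: 20.3
tool_pos: [517.8, 225.8, 17.7]
tcp_rot: [180.0, 0.1, -174.7]
ft_force: [-0.4, 0.5, 5.8]
finger_gap: 18.0
```

```bash
python3 -m inch '[[[0,0,-1],[0,0,0],0],[[0,0,-3],[0,0,0],0],[[0,0,-6],[0,0,0],0],[[0,0,-9],[0,0,0],0],[[0,0,-11],[0,0,0],0],[[0,0,-11.5],[0,0,0],0],[[0,0,-11.5],[0,0,0],0]]'
python3 - <<'E'
from h import *
snap('wrist','w12');go(610.2,-77.8,130,179.8)
E
```

```text
time: 21.0
tool_pos: [517.5, 225.7, 132.4]
tcp_rot: [180.0, 0.1, -174.7]
ft_force: [0.4, -0.6, -4.2]
finger_gap: 18.1
t 21.05 shift cm [ -6.49 -31.06   0.1 ] turn [-0.    -0.001  0.097]
```

View pics/w12.png

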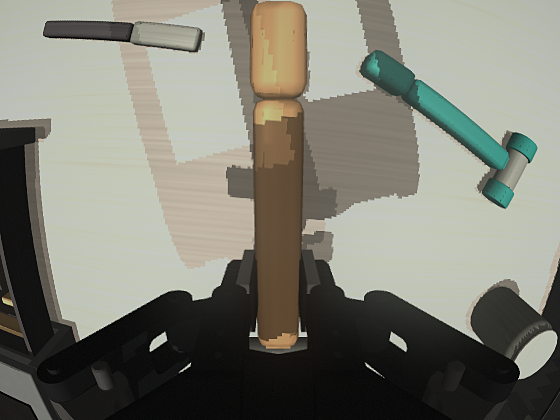

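```bash
python3 -m inch '[[[-0.4,-2,0],[0,0,0.02],0],[[-1,-5,0],[0,0,0.05],0],[[-1.8,-9,0],[0,0,0.09],0],[[-2.7,-13,0],[0,0,0.097],0],[[-3.5,-17,0],[0,0,0.097],0],[[-4.3,-21,0],[0,0,0.097],0],[[-5.2,-25,0],[0,0,0.097],0],[[-6,-29,0],[0,0,0.097],0],[[-6.5,-31.1,0],[0,0,0.097],0],[[-6.5,-31.1,0],[0,0,0.097],0],[[-6.5,-31.1,0],[0,0,0.097],0]]'
python3 - <<'E'
from h import *
s=telemetry.sense();snap('wrist','w13');np.save('s13.npy',np.r_[s['tool_pos'],s['tcp_rot']])
S=s
h=cv2.cvtColor(cv2.imread('pics/w13.png'),cv2.COLOR_BGR2HSV);m=cv2.inRange(h,(15,50,110),(35,255,255));m[270:]=0
k,l,s,c=cv2.connectedComponentsWithStats(m)
for i in range(1,k):
    if s[i,4]<100: continue
    P=np.array([plane('wrist',(x,y),48,S)[:2] for y,x in zip(*np.nonzero(l==i))])
    print(c[i].round(0),'x %.1f..%.1f  y %.1f..%.1f'%(*np.percentile(P[:,0],[2,98]),*np.percentile(P[:,1],[1,99])))
go(610.2,-78,40,179.8)
E
```

```text
time: 22.15
tool_pos: [609.5, -78.1, 129.5]
tcp_rot: [179.9, -0.2, 179.7]
ft_force: [0.0, 0.3, -2.9]
finger_gap: 18.2
[273.  60.] x 460.2..524.7  y -141.2..-31.5
[108. 102.] x 515.7..525.2  y -225.3..-173.1
[278. 182.] x 528.5..642.1  y -92.3..-62.7
[ 27. 116.] x 515.7..525.0  y -306.8..-254.8
[ 46. 252.] x 633.4..641.2  y -307.1..-254.8
[123. 257.] x 633.7..641.2  y -225.5..-173.4
[212. 259.] x 633.6..641.2  y -144.5..-104.3
[333. 259.] x 633.9..641.3  y -51.9..-28.3
t 22.2 shift cm [-0.09 -0.08  8.98] turn [ 0.001 -0.003 -0.   ]
```

View pics/w13.png

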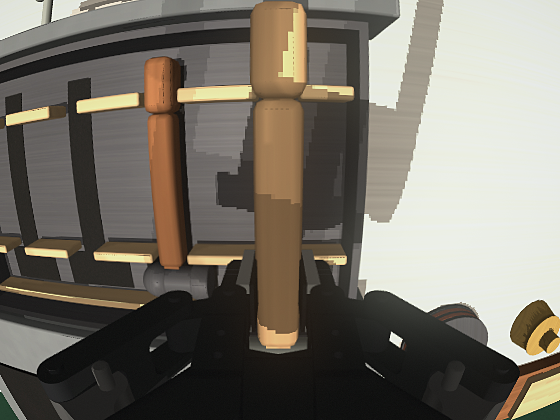

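```bash
python3 -m inch '[[[-0.05,0,2],[0,0,0],0],[[-0.05,0,4],[0,0,0],0],[[-0.05,0,5.5],[0,0,0],0],[[-0.05,0,6],[0,0,0],0],[[-0.05,0,6],[0,0,0],0]]'
python3 -m inch '[[[0,0,0.5],[0,0,0],0],[[0,0,1],[0,0,0],0],[[0,0,1.5],[0,0,0],0],[[0,0,2],[0,0,0],0],[[0,0,2],[0,0,0],0]]'
```

```text
time: 22.7
tool_pos: [610.4, -77.2, 70.5]
tcp_rot: [180.0, -0.1, 179.8]
ft_force: [0.7, 0.1, -3.5]
finger_gap: 18.4
time: 23.2
tool_pos: [610.7, -78.0, 50.7]
tcp_rot: [180.0, -0.1, 179.8]
ft_force: [-0.5, 0.1, -1.9]
finger_gap: 18.3
```

```bash
python3 -m inch '[[[0,0,0.4],[0,0,0],0],[[0,0,0.8],[0,0,0],0],[[0,0,0.8],[0,0,0],0]]'; python3 -m inch '[[[0,0,0.1],[0,0,0],0],[[0,0,0.2],[0,0,0],0],[[0,0,0.2],[0,0,0],0]]'
```

```text
time: 23.5
tool_pos: [610.8, -78.0, 43.0]
tcp_rot: [180.0, -0.1, 179.8]
ft_force: [-0.9, -0.3, -2.8]
finger_gap: 18.4
time: 23.8
tool_pos: [611.4, -78.0, 41.8]
tcp_rot: [-180.0, 0.0, 179.8]
ft_force: [-0.2, 0.3, -3.0]
finger_gap: 18.3
```

```bash
python3 -m inch '[[[0,0,0.1],[0,0,0],0],[[0,0,0.18],[0,0,0],0],[[0,0,0.18],[0,0,0],0]]'
python3 -m inch '[[[0,0,0],[0,0,0],0.25],[[0,0,0],[0,0,0],0.35],[[0,0,0],[0,0,0],0.42],[[0,0,0],[0,0,0],0.42],[[0,0,-1.5],[0,0,0],0.42],[[0,0,-4],[0,0,0],0.42],[[0,0,-8],[0,0,0],0.42],[[0,0,-12],[0,0,0],1],[[0,0,-16],[0,0,0],1],[[0,0,-16],[0,0,0],1],[[0,0,-16],[0,0,0],1]]'
python3 - <<'E'
from h import *
s=telemetry.sense();snap('wrist','w14');np.save('s14.npy',np.r_[s['tool_pos'],s['tcp_rot']])
E
```

```text
time: 24.1
tool_pos: [611.3, -78.0, 39.9]
tcp_rot: [180.0, -0.0, 179.8]
ft_force: [0.1, -0.7, -3.3]
finger_gap: 17.9
time: 25.2
tool_pos: [612.5, -78.3, 203.1]
tcp_rot: [-179.9, 0.3, 179.8]
ft_force: [0.3, -1.4, -0.5]
finger_gap: 85.4
```

View pics/w14.png

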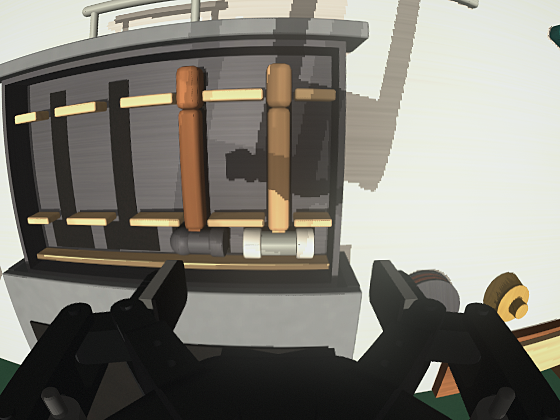

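Softface is now in bay 1 (butt (279,66), head (278,243)) beside ballpein in bay 2 (butt (188,67), head (200,243)). I'll go to the drawer handle and take a second view on the way to check seated heights.

```bash
python3 -c "
from h import *
go(423,-204,255,90)"
```

```text
t 25.25 shift cm [ 18.79 -12.67  -5.43] turn [1.000e-03 1.000e-03 1.567e+00]
```

```bash
python3 -m inch '[[[4,-2.5,-5.4],[0,0,0.15],1],[[18.8,-12.7,-5.4],[0,0,1.567],1],[[18.8,-12.7,-5.4],[0,0,1.567],1],[[18.8,-12.7,-5.4],[0,0,1.567],1],[[18.8,-12.7,-5.4],[0,0,1.567],1],[[18.8,-12.7,-5.4],[0,0,1.567],1],[[18.8,-12.7,-5.4],[0,0,1.567],1],[[18.8,-12.7,-5.4],[0,0,1.567],1],[[18.8,-12.7,-5.4],[0,0,1.567],1],[[18.8,-12.7,-5.4],[0,0,1.567],1],[[18.8,-12.7,-5.4],[0,0,1.567],1],[[18.8,-12.7,-5.4],[0,0,1.567],1],[[18.8,-12.7,-5.4],[0,0,1.567],1]]'
python3 - <<'E'
from h import *
s=telemetry.sense();im=snap('wrist','w15');np.save('s15.npy',np.r_[s['tool_pos'],s['tcp_rot']])
cv2.imwrite('pics/c15.png',cv2.resize(im[0:220,260:540],None,fx=2.8,fy=2.7,interpolation=cv2.INTER_CUBIC))
E
```

```text
time: 26.55
tool_pos: [422.3, -204.0, 252.8]
tcp_rot: [-179.9, -0.1, 90.1]
ft_force: [0.1, -0.3, -0.1]
finger_gap: 85.4
```

View pics/c15.png

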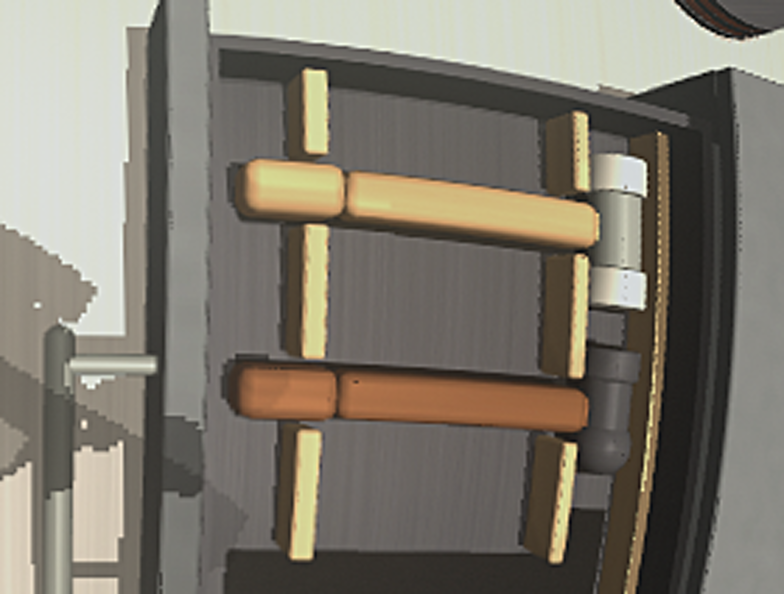

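```bash
python3 - <<'E'
from h import *
def st(f):
    a=np.load(f);return dict(tool_pos=a[:3],tcp_rot=a[3:])
A,B=st('s14.npy'),st('s15.npy')
f=lambda x,y:(260+x/2.8,y/2.7)
im=cv2.imread('pics/w14.png')
for n,p,q in [('soft handle/head joint',(279,231),f(599,223)),('soft groove',(279,107),f(344,193)),('soft head centre',(278,243),f(621,231)),('ball joint',(194,230),f(587,408)),('ball groove',(188,108),f(338,394)),('ball head centre',(203,243),f(607,400))]:
    x,e=tri(ray('wrist',p,A),ray('wrist',q,B));print(n,x.round(1),np.round(e,1))
print('butts z37', [plane('wrist',p,37,A).round(1) for p in [(279,65),(189,66)]],[plane('wrist',f(*p),37,B).round(1) for p in [(240,190),(230,388)]])
for p in [(60,325)]: print('bar left end',plane('wrist',f(*p),58,B).round(1))
go(424,-204,52,90)
E
```

```text
soft handle/head joint [643.9 -77.5  53.2] [0.3 0.3]
soft groove [532.6 -77.5  45.5] [0.7 0.7]
soft head centre [656.8 -78.7  51.1] [0.6 0.6]
ball joint [ 644.  -157.8   50.4] [0. 0.]
ball groove [ 531.  -158.1   48.6] [0.7 0.7]
ball head centre [ 662.9 -153.9   37.2] [0.6 0.6]
butts z37 [array([493.2, -76.8,  37. ]), array([ 490.5, -159.3,   37. ])] [array([493.9, -78.7,  37. ]), array([ 491.2, -158.7,   37. ])]
bar left end [ 425.6 -134.8   58. ]
t 26.6 shift cm [-1.000e-02  1.800e-01  2.011e+01] turn [-0.001 -0.001  0.002]
```

View pics/w15.png

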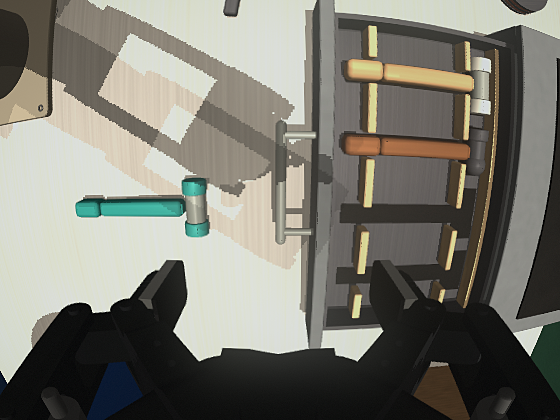

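Triangulated tops are 45–53 mm (48 expected when seated), heads between the comb and the bar. Butts are within 2 mm of 492, with y −77.7 and −159.0. Both are in place, so close the drawer.

```bash
python3 -m inch '[[[0,0.2,0],[0,0,0],0.35],[[0,0.2,0],[0,0,0],0.35],[[0,0.2,4],[0,0,0],0.35],[[0,0.2,8],[0,0,0],0.35],[[0,0.2,12],[0,0,0],0.35],[[0,0.2,15],[0,0,0],0.35],[[0,0.2,17],[0,0,0],0.35],[[0,0.2,19],[0,0,0],0.35],[[0,0.2,20],[0,0,0],0.35],[[0,0.2,20],[0,0,0],0.35],[[0,0.2,20],[0,0,0],0.35]]'
python3 -m inch '[[[0,0,0],[0,0,0],0],[[0,0,0],[0,0,0],0],[[0,0,0],[0,0,0],0],[[0,0,0],[0,0,0],0],[[0,0,0],[0,0,0],0],[[0,0,0],[0,0,0],0]]' 60
```

```text
time: 27.7
tool_pos: [425.3, -204.6, 54.7]
tcp_rot: [180.0, 0.0, 90.0]
ft_force: [-0.4, 0.1, 0.3]
finger_gap: 30.0
time: 28.3
tool_pos: [425.8, -204.9, 55.5]
tcp_rot: [179.9, 0.1, 90.0]
ft_force: [-1.5, 1.3, 7.0]
finger_gap: 8.8
```

```bash
python3 -m inch '[[[0,0.3,0],[0,0,0],0],[[0,0.8,0],[0,0,0],0],[[0,1.6,0],[0,0,0],0],[[0,2.8,0],[0,0,0],0],[[0,4.2,0],[0,0,0],0],[[0,5.7,0],[0,0,0],0],[[0,7.2,0],[0,0,0],0],[[0,8.7,0],[0,0,0],0],[[0,10.2,0],[0,0,0],0],[[0,11.7,0],[0,0,0],0],[[0,13.2,0],[0,0,0],0],[[0,14.7,0],[0,0,0],0],[[0,16.2,0],[0,0,0],0],[[0,17.5,0],[0,0,0],0],[[0,18.5,0],[0,0,0],0],[[0,19.3,0],[0,0,0],0],[[0,19.8,0],[0,0,0],0],[[0,20.1,0],[0,0,0],0],[[0,20.1,0],[0,0,0],0]]'
```

```text
time: 30.2
tool_pos: [627.3, -205.5, 55.5]
tcp_rot: [179.8, 0.1, 90.0]
ft_force: [1.8, -4.0, 5.0]
finger_gap: 8.8
```

```bash
python3 -m inch '[[[0,0.3,0],[0,0,0],0],[[0,0.6,0],[0,0,0],0],[[0,0.9,0],[0,0,0],0],[[0,1.1,0],[0,0,0],0],[[0,1.1,0],[0,0,0],0]]'
```

```text
time: 30.7
tool_pos: [637.8, -205.5, 55.6]
tcp_rot: [179.9, 0.1, 90.0]
ft_force: [-0.1, -4.7, 7.0]
finger_gap: 8.9
```

```bash
python3 -m inch '[[[0,0.15,0],[0,0,0],0],[[0,0.3,0],[0,0,0],0],[[0,0.3,0],[0,0,0],0]]'; python3 -m inch '[[[0,0.1,0],[0,0,0],0],[[0,0.3,0],[0,0,0],0],[[0,0.3,0],[0,0,0],0]]'
```

```text
time: 31.0
tool_pos: [638.4, -205.5, 55.5]
tcp_rot: [-179.8, 0.1, 90.0]
ft_force: [-13.3, -3.1, 16.5]
finger_gap: 8.9
time: 31.3
tool_pos: [638.6, -205.5, 55.4]
tcp_rot: [-179.5, 0.0, 90.0]
ft_force: [-29.2, -1.9, 26.9]
finger_gap: 8.8
```

Shut stop reached: −29 N, and 425.5→638.6 is a 213 mm stroke. Relax, open and rise.

```bash
python3 -m inch '[[[0,-0.5,0],[0,0,0],0],[[0,-0.5,0],[0,0,0],0.2],[[0,-0.5,0],[0,0,0],0.3],[[0,-0.5,0],[0,0,0],0.33],[[0,-0.5,0],[0,0,0],0.33],[[0,-0.5,-2],[0,0,0],0.33],[[0,-0.5,-5],[0,0,0],0.33],[[0,-0.5,-9],[0,0,0],0.33],[[0,-4,-13],[0,0,0],0.33],[[0,-9,-17],[0,0,0],0.33],[[0,-14,-20],[0,0,0],0.33],[[0,-18,-20],[0,0,0],0.33],[[0,-18,-20],[0,0,0],0.33],[[0,-18,-20],[0,0,0],0.33]]'
python3 - <<'E'
from h import *
S=telemetry.sense();snap('wrist','w16');snap('top','top16');snap('scene','sc16');np.save('s16.npy',np.r_[S['tool_pos'],S['tcp_rot']])
E
```

```text
time: 32.7
tool_pos: [461.9, -204.5, 255.3]
tcp_rot: [179.9, 0.1, 89.9]
ft_force: [0.2, 0.1, 0.2]
finger_gap: 28.2
```

View pics/w16.png

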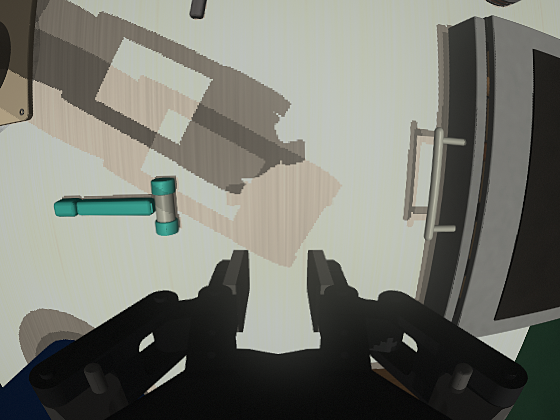

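View pics/sc16.png

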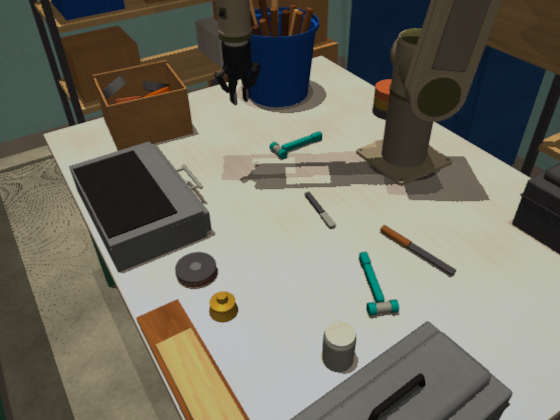

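```bash
python3 - <<'E'
from h import *
a=np.load('s16.npy');S=dict(tool_pos=a[:3],tcp_rot=a[3:])
for p in [(440,131),(430,236)]: print(plane('wrist',p,58,S).round(1))
t0=cv2.imread('pics/scene0.png');t1=cv2.imread('pics/sc16.png')
cv2.imwrite('pics/cmp.png',np.hstack([cv2.resize(x[150:240,140:220],None,fx=4.5,fy=4.5,interpolation=cv2.INTER_CUBIC) for x in (t0,t1)]))
E
```

```text
[ 639.4 -139.4   58. ]
[ 640.2 -260.6   58. ]
```

View pics/cmp.png

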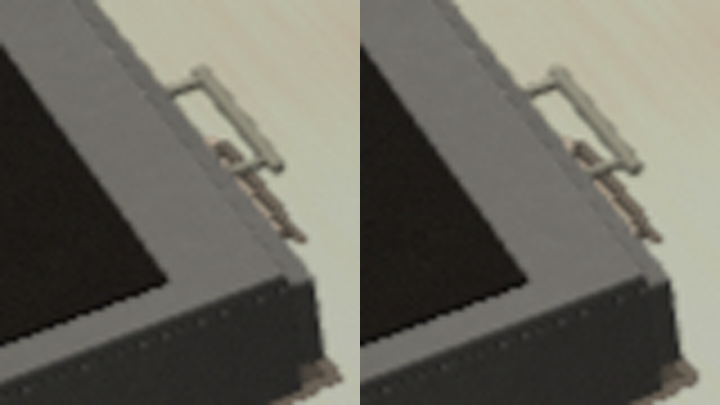

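The bar now reads x≈639.8, against 637 at the start by the same method, so the drawer is shut. The bystanders are where they were and the gripper is clear.

```bash
python3 -c "
from bench import r
print(r.hand_in())"
```

```text
the job is handed in; nothing more can be done
None
```

I pulled the drawer to its stop, laid the two hammers on the bench into their bays, pushed the drawer shut and handed the job in at about 33 s; no verdict is reported. The two were the soft-faced hammer (bay 1) and the ball-pein (bay 2). The turquoise look-alikes were left alone.

- **Drawer:** it hit its open stop with 41 N at x = 423 and its shut stop with 29 N at x = 638.6, a 215 mm stroke. With the gripper clear, the wrist camera put the handle bar at about x = 640, which agrees with shut.
- **Hammers before closing:** the butts were within about 2 mm of their place lengthways and sideways. The heads sat to the rear, between the rear comb and the cross bar.
- **Checks that were loose:** most two-view heights scattered by about 5 mm. The handle tops read 45–53 mm (48 expected), the comb tops read up to about 60 mm (once 73; 48 given), and the ball-pein head read 37 mm. I could not see the hammers again once the drawer was shut.
- **Rest of the bench:** the other things were where they started in the last scene picture. I saw no knock to a hammer and no slackening of the grip.

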